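# Lay out the flange service kit on its outline boards

### The arm

A 6-joint arm with a two-finger parallel gripper is mounted at the origin on a cart in front of the work surface, level with it; the furniture and walls round the work are solid. World frame = base frame: x ahead of the robot, y to its left, z up, the work surface at z = 0. Lengths are in mm, angles in rad, forces in N, time in s.
With the tool pointing down it reaches from about 375 to 975 mm from the base axis. Payload 3.8 kg.
Tool frame: the origin (TCP) lies at the very end of the fingers, on their centre line; the grasp point (between the pads) lies 19 mm behind it (manip.grasp_offset is the distance from the TCP to the grasp point, in mm); z points along the fingers, y is the direction in which the jaws open and shut (so a half turn about z gives the same grasp; the last joint's range is limited). The gripper opens to 88 mm and grips with 3 to 60 N. Pads are 18 mm wide; open, the fingers measure 123 mm over their backs; the gripper's body (75 mm by 187 mm) begins 45 mm behind the grasp point.
Start: joints at [-1.206, 0.264, 1.604, -0, 1.274, -0.037], TCP at [263.97, -621.239, 238.706] pointing down, gripper open.
Joint ranges: [-2.63, 2.63], [-0.94, 2.18], [0.31, 2.57], [-1.31, 4.45], [0, 2.66], [-2.55, 2.55]. Speed limits (rad/s): [2.57, 2.57, 3.14, 3.14, 3.14, 3.14].

### API

Orientations are given as a rotation vector (axis times angle).
In Python, from plant import manip, capture, order, look_for, silhouettes gives the robot as it stands.
- The arm moves only by the shell command python3 -m creep 'ROWS'. ROWS is JSON, one flat list of numbers, 7 for each row, row after row: the shift along the tool's x, y, z in cm, then the turn, a rotation vector about the tool's x, y, z in rad, then the finger opening in cm, from 0 to 8.81. A call has 1 to 12 rows; each row shifts and turns the commanded pose from where the row before left it, along the tool's axes as they then stand; what a row does not reach is not made up. A row lasts 1/12 s, in which the tool goes at most 41.7 mm and 7.16 degrees, less where a joint would pass 70% of its speed; a pose out of reach is approached as far as the arm can. A call is refused whole if a number of a shift passes 4.17 or a number of a turn 0.125, either way. A call with a gripper value outside its range is refused whole. The fingers move at their own pace and stop on an object; the grip force is fixed at half the most. Time passes only in rows, so rows that do not move let the fingers close. It gives the time, the measured TCP pose, the force and the opening at its end, in the units of the state.
- manip.sense(): the state, without advancing time (a new reading comes with each control period).
- capture(name): name is "scene" or "top"; returns a dict with "color" (480x640x3 uint8, red, green, blue), "vertical_fov" (degrees; the focal length in pixels is half the picture's height over the tangent of half this angle, whatever the lens; pixels are square), "cx", "cy" (the principal point, pixels), "k1" (the pictures are not rectified: a ray, as slopes to the right and down, at radius r is drawn at 1 + k1 r^2 times it, then the intrinsics apply), "R" (3x3) and "t" (3): a world point X has camera coordinates R X + t. Camera axes: x right, y down, z forward; pixel columns grow to the right and rows downward; lengths in mm; the calibration is good to about 2 mm. A picture is of the moment at which its call begins. There is no depth.
- order.close_job(): hands the job in, once; it reports no verdict.
Trained networks look in the newest picture that a camera, given by its name, has taken for a name from the list of things; names that differ only in an ending like _2 or _b are one class to them, and where a whole thing is asked for, a point or a joint stands for the part that bears it (a point fixed in the world has none). Each returns a list of dicts, best first, with "score" (0 to 1); they miss things now and then, are a little off and sometimes report something else, mostly with a low value. They report only what shows in the picture. A call takes as long as a camera call. They do not tell look-alikes from the thing itself.
- look_for(target, camera): "bbox" ([left, top, right, bottom] as shares, 0 to 1, of the picture: columns of its width, rows of its height, round what is visible of it).
- silhouettes(target, camera): "pixels" (480x640 bool, what is visible of it) and "bbox" ([left, top, right, bottom] as shares, 0 to 1, of the picture: columns of its width, rows of its height, round what is visible of it).
The state is a dict: "clock": time; "joints": joint angles; "dq": joint speeds; "joint_torque": joint torques, N m; "tcp_pos": TCP position; "tool_rot": TCP orientation; "ft_force": force on the tool from outside, world axes, zero at the start; "torque": the same for the moment, N m; "finger_gap": opening from 0.0 (shut) to 1.0 (fully open).
Only numpy, scipy, OpenCV 4.12 (cv2) and the standard library are available. Lean on these libraries where they do the work, as an engineer would, in place of code of your own. Each camera call takes 0.05 s, during which the arm holds its last target.

### The job

Lay out the kit for the next flange service: put the black hex key, the spanner, the copper gasket stack and the ring clamp each flat on the dark board that bears its painted outline, centred on the outline and pointing the same way as it. Leave the blue screwdriver and the tweezers lying where they are.

Things in the scene. Friction and masses are not known exactly. Their poses are not given: they have to be found in the camera images.
- hex_key: black L-shaped hex key lying flat, loose, about 0.03 kg, 32 x 84 x 8 mm. Origin: underside, middle of the 32 x 84 mm outline (off the metal, inside the L). The long arm is 8 mm wide and 8 mm high, its middle line at x = -12 mm, from y = -40 to +42; the short arm runs from its -y end towards +x (to x = +16). z is up. Grip the long arm across x, at x = -12, y = 0 mm.
- spanner: steel spanner lying flat, loose, about 0.085 kg, 28 x 150 x 8 mm. Origin: underside, middle of the length. Length along y: closed ring at the -y end, open-jawed end at the +y end, each 24 to 28 mm wide and 8 mm high; the straight shaft between them (y = -50 to +50) is 12 mm wide in x and its body is 2 to 7 mm above the surface. z is up. Grip across x at the origin.
- gaskets: short stack of copper-coloured ring gaskets, one rigid loose part, about 0.05 kg, 48 mm in diameter, 10 mm high. Origin: centre of the underside; z is up. Round: grip across the rim in any direction.
- clamp: silvery aluminium ring clamp with a red wing nut, lying flat, loose, about 0.09 kg, 57 x 88 x 17 mm. Origin: underside, middle of the 88 mm length. The ring (57 mm in diameter, 17 mm high) is centred at x = 0, y = +8 mm; the red wing nut sticks out towards -y. z is up. Grip across the ring along x, at y = +8 mm.
- board_hex_key: fixed dark board, 60 x 106 mm, 5 mm thick (top at z = 0.005), the yellow L-shaped silhouette of the hex key painted on top. Origin: underside, 20 mm to the -y side of the centre of board and outline; the part is right when its own origin is at x = 0, y = +20, z = +5 mm in this frame, its y axis along this +y. Painted short arm at the -y end, pointing to +x. z is up.
- board_spanner: fixed dark board, 50 x 162 mm, 5 mm thick (top at z = 0.005), the grey silhouette of the spanner painted on top. Origin: underside, 20 mm to the -y side of the centre of board and outline; the part is right when its own origin is at x = 0, y = +20, z = +5 mm in this frame, its y axis along this +y. Painted ring end at the board's -y end, open end at +y. z is up.
- board_gaskets: fixed dark board, 70 x 70 mm, 5 mm thick (top at z = 0.005), a copper-coloured ring of 49 mm painted on top. Origin: underside, right under the ring's centre. The gasket stack belongs centred on it, its underside at height 5 mm. z is up.
- board_clamp: fixed dark board, 76 x 106 mm, 5 mm thick (top at z = 0.005), the silhouette of the clamp (white ring, red wing) painted on top. Origin: underside, 20 mm to the -y side of the centre of board and outline; the part is right when its own origin is at x = 0, y = +20, z = +5 mm in this frame, its y axis along this +y. Painted wing towards -y, painted ring's centre at y = +28 mm. z is up.
- screwdriver_blue: bystander: small screwdriver with a blue handle, lying loose between the work, 18 x 124 x 17 mm, origin at the middle of its underside, length along y. To be left alone.
- tweezers: bystander: steel tweezers lying loose between the work, 11 x 140 x 10 mm, origin at the middle of their underside, length along y. To be left alone.
Not all that is in view belongs to the job. What is shaped like the board_hex_key but purple is not meant.

How it is judged:
By the outcome, as a careful person would: the job done as asked, in the order asked, and still so for the second after the job is handed in, with the robot touching nothing.
It also fails if it takes over 104 s, if anything falls off the work surface, if the arm or the gripper's body presses on something with over 40 N, if the wrist force passes 120 N, or if a joint passes its speed limit or range.

## Working session

There is one attempt and no reset: what is moved stays moved. The work goes in short steps, Python scripts to look and compute and a shell command to move; the robot and the scene stay as the last step left them, time stands still between calls to the robot, and variables do not carry over. Pictures are saved under pics/ and viewed, and the job is handed in when it is done.

```bash
ls; mkdir -p pics
python3 - <<'E'
from plant import manip,capture
import cv2
print(manip.sense())
for n in("scene","top"):
    c=capture(n); cv2.imwrite(f"pics/{n}0.png",c["color"][:,:,::-1]); print({k:v for k,v in c.items() if k!="color"})
E
```

```text
pics
{'clock': 0.0, 'joints': array([-1.20584839e+00,  2.64737315e-01,  1.60535389e+00, -2.77385644e-05,
        1.27368668e+00, -3.69101411e-02]), 'dq': array([-0.00030511, -0.00145206, -0.00099258,  0.00173457,  0.00149304,
        0.00080048]), 'joint_torque': array([-2.92133500e-04, -5.02110243e+01, -3.56877565e+01,  7.26838410e-02,
        2.93204945e-02, -1.53002802e-04]), 'tcp_pos': array([ 263.74591903, -620.57957245,  237.40952783]), 'tool_rot': array([-3.07627789e+00, -6.26581430e-01,  6.01159794e-04]), 'ft_force': array([ 0.27008207, -0.15122726, -0.37261521]), 'torque': array([-0.02790929, -0.00870639, -0.04536331]), 'finger_gap': 0.9962604041340741}
{'vertical_fov': 49.027405533507846, 'cx': 317.8842189426986, 'cy': 236.77417474775964, 'k1': -0.018458169799812702, 'R': array([[-0.80015257, -0.59978475, -0.00375694],
       [-0.44397568,  0.59648127, -0.66865214],
       [ 0.4032883 , -0.53335574, -0.74356587]]), 't': array([ 330.70704294,  281.06202673, 1047.80170454])}
{'vertical_fov': 52.542051241667146, 'cx': 318.702980583436, 'cy': 240.37567234763316, 'k1': 0.002567461606931178, 'R': array([[ 0.017632  , -0.99982935,  0.00551223],
       [-0.97778569, -0.0183944 , -0.20879846],
       [ 0.20886422, -0.00170825, -0.97794316]]), 't': array([ -99.95932778,  450.55596379, 1179.80117134])}
```

View pics/scene0.png

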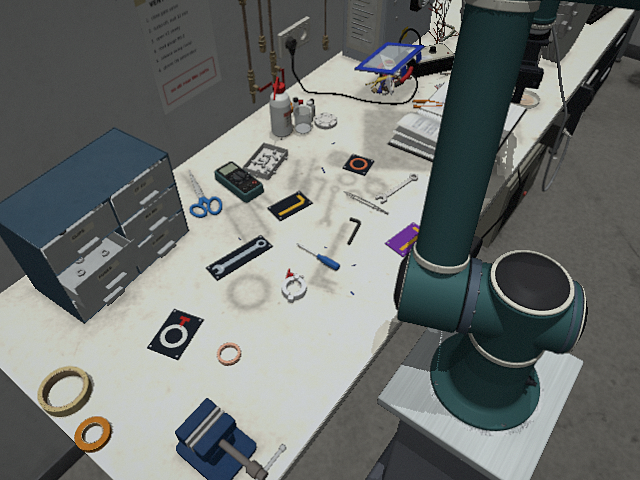

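View pics/top0.png

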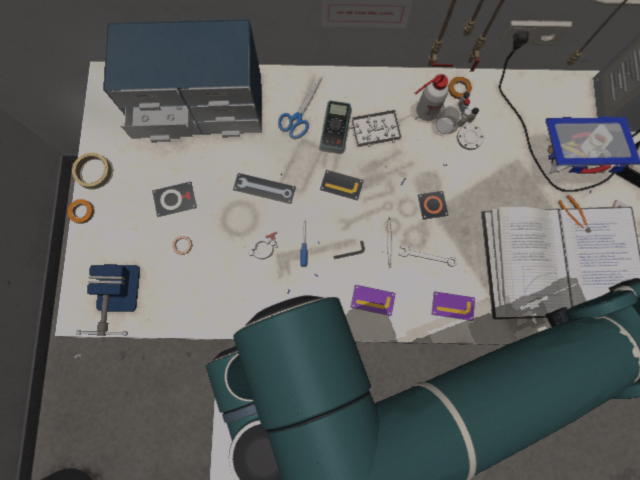

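```bash
cat > h.py <<'E'
import numpy as np, cv2
from scipy.optimize import minimize
from scipy.spatial.transform import Rotation as Ro
from plant import manip,capture,look_for,silhouettes
def proj(c,X):
    X=np.asarray(X,float).reshape(-1,3); P=X@c["R"].T+c["t"]; s=P[:,:2]/P[:,2:]
    f=240/np.tan(np.radians(c["vertical_fov"])/2); r2=(s**2).sum(1,keepdims=True)
    return s*(1+c["k1"]*r2)*f+[c["cx"],c["cy"]]
def back(c,uv,z):
    uv=np.asarray(uv,float).reshape(-1,2); f=240/np.tan(np.radians(c["vertical_fov"])/2)
    d=(uv-[c["cx"],c["cy"]])/f; s=d.copy()
    for _ in range(8): s=d/(1+c["k1"]*(s**2).sum(1,keepdims=True))
    r=np.c_[s,np.ones(len(s))]@c["R"]; o=-c["R"].T@c["t"]
    return o+r*((z-o[2])/r[:,2])[:,None]
E
python3 - <<'E'
from h import *
T="hex_key spanner gaskets clamp board_hex_key board_spanner board_gaskets board_clamp screwdriver_blue tweezers".split()
import pickle
D={}
for n in("scene","top"):
    c=capture(n); D[n]={"c":c,"m":{}}
    for t in T:
        r=silhouettes(t,n); D[n]["m"][t]=r
        for d in r[:4]:
            m=d["pixels"]; 
            if m.sum()<5: continue
            v,u=np.nonzero(m); p=back(c,[u.mean(),v.mean()],5 if 'board' in t else 3)[0]
            print(n,t,round(d["score"],2),m.sum(),np.round([u.mean(),v.mean()]),p.round(1))
pickle.dump(D,open("d0.pkl","wb"))
print(manip.sense()["clock"])
E
```

```text
scene hex_key 0.45 106 [354. 228.] [ 436.1 -180.3    3. ]
scene spanner 0.71 247 [394. 189.] [ 429.1 -362.8    3. ]
scene gaskets 0.7 265 [229. 354.] [442.8 267.2   3. ]
scene clamp 0.64 493 [292. 286.] [446.3  52.4   3. ]
scene board_hex_key 0.72 706 [289. 205.] [ 616.6 -145.     5. ]
scene board_hex_key 0.66 544 [404. 239.] [ 315.9 -219.9    5. ]
scene board_spanner 0.95 1081 [238. 257.] [602.9  63.9   5. ]
scene board_gaskets 0.86 431 [358. 164.] [ 564.4 -388.2    5. ]
scene board_clamp 0.77 1605 [175. 334.] [566.1 299.5   5. ]
scene screwdriver_blue 0.57 155 [328. 262.] [423.7 -54.3   3. ]
scene tweezers 0.7 41 [378. 208.] [ 425.4 -275.3    3. ]
top spanner 0.54 275 [425. 256.] [ 426.4 -369.3    3. ]
top clamp 0.92 374 [263. 246.] [445.1  53.3   3. ]
top board_hex_key 0.84 973 [453. 306.] [ 298.3 -436.3    5. ]
top board_hex_key 0.69 984 [373. 300.] [ 308.5 -232.3    5. ]
top board_hex_key 0.59 864 [342. 185.] [ 614.8 -150.4    5. ]
top board_spanner 0.63 629 [432. 205.] [ 563.7 -392.6    5. ]
top board_gaskets 0.87 585 [432. 205.] [ 564.  -392.3    5. ]
top board_clamp 0.91 1127 [173. 199.] [566.2 296.7   5. ]
top screwdriver_blue 0.76 159 [303. 253.] [428.6 -51.9   3. ]
1.2
```

Run:
```python
import pickle,cv2,numpy as np
D=pickle.load(open("d0.pkl","rb"))
def crop(n,b,s,o):
    im=D[n]["c"]["color"][b[1]:b[3],b[0]:b[2],::-1]; cv2.imwrite(o,cv2.resize(im,None,fx=s,fy=s,interpolation=cv2.INTER_CUBIC))
crop("top",(145,160,305,280),5,"pics/t_l.png")
crop("top",(300,160,460,280),5,"pics/t_r.png")
crop("scene",(270,130,430,250),5,"pics/s_r.png")
crop("scene",(140,230,350,370),3.8,"pics/s_l.png")
```

```text
(no output)
```

View pics/t_l.png

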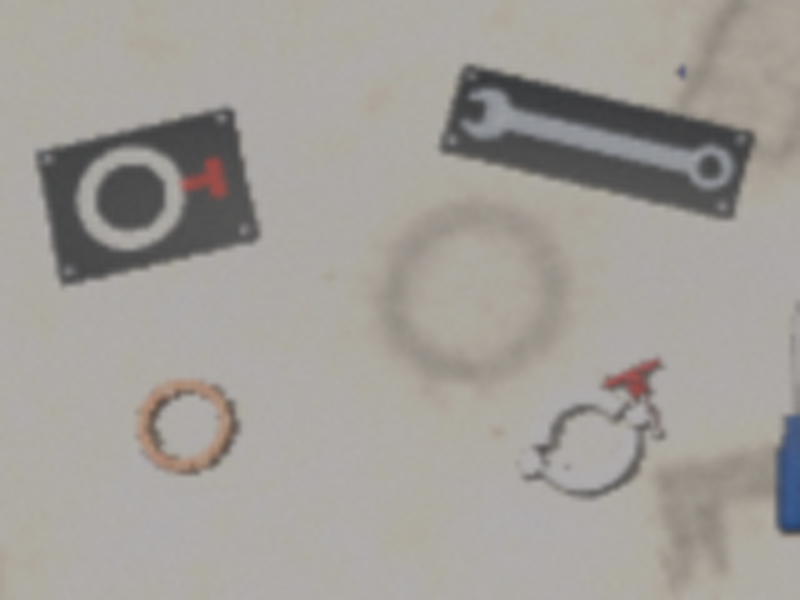

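View pics/t_r.png

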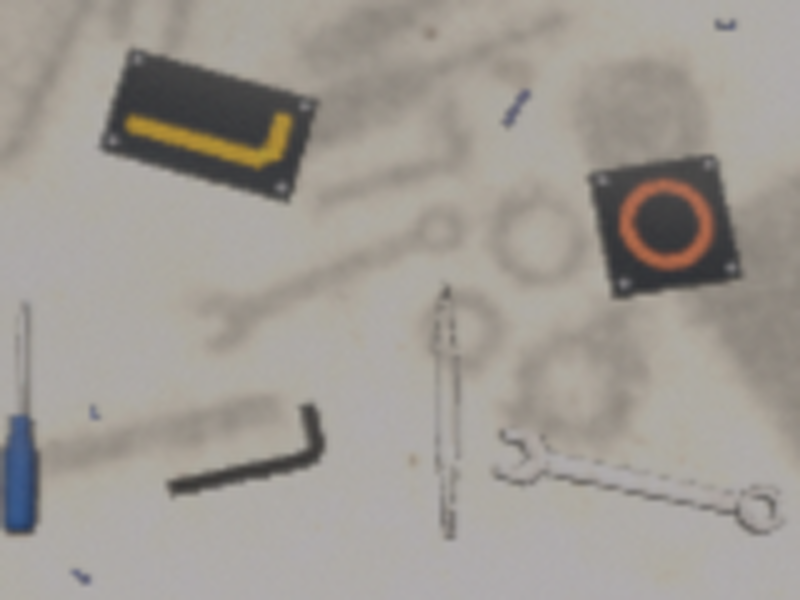

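View pics/s_r.png

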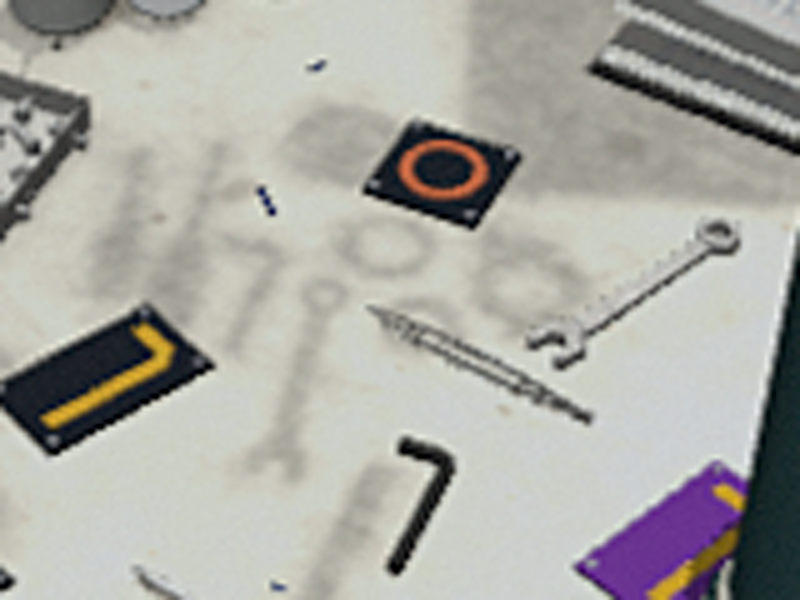

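View pics/s_l.png

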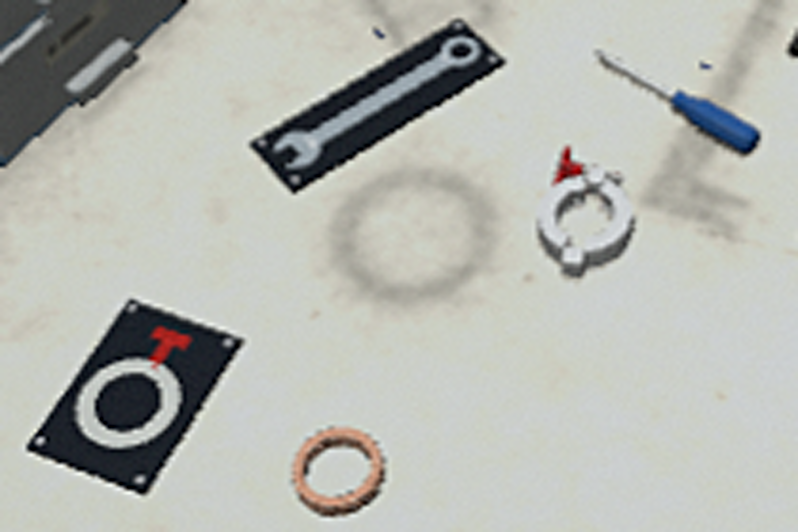

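```bash
cat >> h.py <<'E'
def ortho(c,x,y,z,h=60,s=5):
    # world-aligned: image right=-y, up=+x, s px/mm
    n=int(2*h*s); jj,ii=np.meshgrid(np.arange(n),np.arange(n))
    X=np.c_[(x+h-ii.ravel()/s),(y+h-jj.ravel()/s),np.full(n*n,z)]
    uv=proj(c,X).astype(np.float32).reshape(n,n,2)
    return cv2.remap(c["color"],uv[...,0],uv[...,1],cv2.INTER_CUBIC)[:,:,::-1].copy()
E
python3 - <<'E'
from h import *; import pickle
D=pickle.load(open("d0.pkl","rb"))
rows=[]
for n in("top","scene"):
    c=D[n]["c"]; print(n,"cam",-c["R"].T@c["t"])
    a=ortho(c,445,53,10,h=65,s=3)
    a=cv2.normalize(a,None,0,255,cv2.NORM_MINMAX)
    m=(D[n]["m"]["clamp"][0]["pixels"]*255).astype(np.uint8)
    b=ortho({**c,"color":np.dstack([m]*3)},445,53,10,h=65,s=3)
    for im in(a,b):
      for k in range(0,390,30): cv2.line(im,(k,0),(k,389),(0,120,0),1);cv2.line(im,(0,k),(389,k),(0,120,0),1)
    rows.append(np.hstack([a,b]))
cv2.imwrite("pics/cl0.png",cv2.resize(np.vstack(rows),(600,600)))
E
```

```text
top cam [ 195.89140632  -89.63916995 1248.40487173]
scene cam [-33.16536851 589.55586202 968.28475514]
```

View pics/cl0.png

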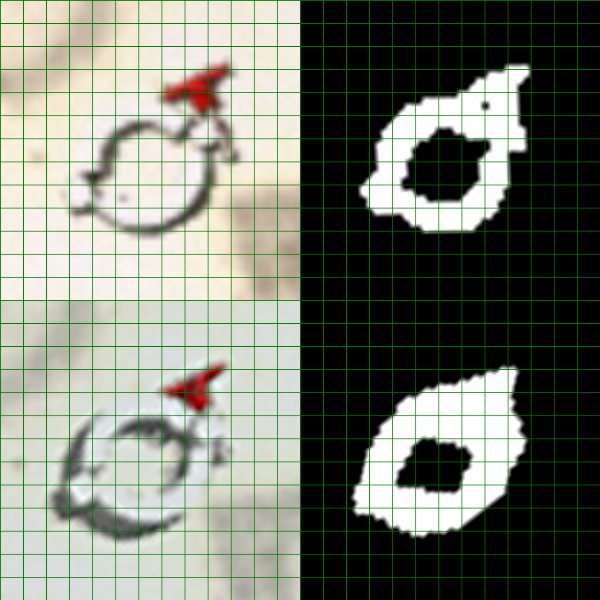

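```bash
cat >> h.py <<'E'
def tf(p,q,z): # pose p=(x,y,th) local pts q
    c,s=np.cos(p[2]),np.sin(p[2]); q=np.asarray(q,float)
    return np.c_[p[0]+c*q[:,0]-s*q[:,1],p[1]+s*q[:,0]+c*q[:,1],np.full(len(q),z)]
def rect(x0,x1,y0,y1): return [(x0,y0),(x1,y0),(x1,y1),(x0,y1)]
def circ(r,cx=0,cy=0): a=np.arange(0,2*np.pi,.2); return np.c_[cx+r*np.cos(a),cy+r*np.sin(a)]
MOD={"board_hex_key":[(rect(-30,30,-53,53),0,5)],"board_spanner":[(rect(-25,25,-81,81),0,5)],"board_gaskets":[(rect(-35,35,-35,35),0,5)],"board_clamp":[(rect(-38,38,-53,53),0,5)],
"hex_key":[(rect(-16,-8,-42,42),0,8),(rect(-16,16,-42,-34),0,8)],"gaskets":[(circ(24),0,10)],
"spanner":[(rect(-6,6,-55,50),2,7),(circ(12,0,-63),0,8),([(-6,48),(-14,58),(-14,68),(-9,75),(-4,75),(-5,63),(5,63),(4,75),(9,75),(14,68),(14,58),(6,48)],0,8)]}
S=4
def render(c,name,p,box,zoff=0):
    im=np.zeros(((box[3]-box[1])*S,(box[2]-box[0])*S),np.uint8)
    for q,z0,z1 in MOD[name]:
        def P(qq): return proj(c,np.vstack([tf(p,qq,z0+zoff),tf(p,qq,z1+zoff)]))
        u=((P(q)-[box[0],box[1]]+.5)*S-.5)
        n=len(q)
        for k in (u[:n],u[n:]): cv2.fillPoly(im,[np.round(k*16).astype(np.int32)],255,shift=4)
        for i in range(n):
            j=(i+1)%n; cv2.fillConvexPoly(im,np.round(cv2.convexHull(np.float32([u[i],u[j],u[n+i],u[n+j]]))*16).astype(np.int32),255,shift=4)
    return cv2.GaussianBlur(im,(0,0),2).astype(float)/255
def fit(c,name,mask,p0,box,zoff=0):
    """mask: upsampled float 0..1 in box*S"""
    f=lambda p: ((render(c,name,[p[0],p[1],p[2]/50],box,zoff)-mask)**2).sum()
    p0=np.array([p0[0],p0[1],p0[2]*50.]); best=None
    for d in (0,1):
        sx=np.vstack([p0]+[p0+e for e in np.diag([8,8,6])*(1-.5*d)])
        r=minimize(f,p0,method="Nelder-Mead",options=dict(initial_simplex=sx,xatol=.05,fatol=.5)); p0=r.x
    return np.array([r.x[0],r.x[1],r.x[2]/50]), r.fun/mask.sum()
def cropup(c,box):
    im=c["color"][box[1]:box[3],box[0]:box[2]]
    return cv2.resize(im,None,fx=S,fy=S,interpolation=cv2.INTER_LINEAR).astype(float)
def boxof(c,p,r):
    uv=proj(c,[[p[0]+a,p[1]+b,5] for a in(-r,r) for b in(-r,r)])
    l,h=uv.min(0),uv.max(0); return [int(l[0]),int(l[1]),int(h[0])+1,int(h[1])+1]
def cmask(c,name,box):
    a=cropup(c,box); r,g,b=a[...,0],a[...,1],a[...,2]
    bg=np.median(a.max(2)[a.max(2)>110]) if (a.max(2)>110).any() else 180
    if name in("gaskets",): m=((r-b)>35)
    else: m=a.max(2)<bg*.55
    if name=="hex_key": m&= (a.max(2)-a.min(2))<40
    m=m.astype(np.uint8)
    n,l,st,ce=cv2.connectedComponentsWithStats(m)
    ctr=np.array(m.shape[::-1])/2
    k=max(range(1,n),key=lambda i: st[i,4]/(20+np.hypot(*(ce[i]-ctr)))) 
    m=(l==k).astype(np.uint8)
    if name!="hex_key":
        cs,_=cv2.findContours(m,0,1); o=np.zeros_like(m); cv2.fillConvexPoly(o,cv2.convexHull(max(cs,key=cv2.contourArea)),1); m=o
    return cv2.GaussianBlur(m*255,(0,0),2).astype(float)/255
E
cat > fitall.py <<'E'
from h import *; import pickle,sys
D=pickle.load(open("d0.pkl","rb"))
G={"board_hex_key":(615,-148,-.25),"board_spanner":(603,62,-.22),"board_gaskets":(564,-390,.15),"board_clamp":(566,298,.22),"hex_key":(436,-180,.2),"gaskets":(443,267,0),"spanner":(428,-366,-.2)}
for n in("top","scene"):
    c=D[n]["c"]; tiles=[]
    for k,g in G.items():
        box=boxof(c,g,90 if 'spanner' in k else 70)
        if k=="spanner":
            r=D[n]["m"][k]; m=r[0]["pixels"][box[1]:box[3],box[0]:box[2]].astype(np.uint8)*255
            m=cv2.resize(m,None,fx=S,fy=S,interpolation=cv2.INTER_LINEAR)/255.
        else: m=cmask(c,k,box)
        p,e=fit(c,k,m,g,box); print(n,k,p[:2].round(1),np.degrees(p[2]).round(1),"res",round(e,3))
        v=cropup(c,box).astype(np.uint8)[:,:,::-1].copy()
        for mm,col in((m,(0,0,255)),(render(c,k,p,box),(0,255,0))):
            cs,_=cv2.findContours((mm>.5).astype(np.uint8),1,1); cv2.drawContours(v,cs,-1,col,1)
        tiles.append(cv2.resize(v,(260,195)))
    tiles+= [tiles[0]*0]*2
    cv2.imwrite(f"pics/fit_{n}.png",np.vstack([np.hstack(tiles[i:i+3]) for i in(0,3,6)]))
E
python3 fitall.py
```

```text
top board_hex_key [ 616.4 -150.6] -15.3 res 0.039
top board_spanner [603.7  57.1] -12.3 res 0.051
top board_gaskets [ 565.  -393.5] 11.5 res 0.062
top board_clamp [569.  295.1] 16.0 res 0.049
top hex_key [ 439.2 -169.2] 14.1 res 0.3
top gaskets [443.5 265.4] 6.2 res 0.033
top spanner [ 424.6 -375.7] -11.8 res 0.182
scene board_hex_key [ 615.9 -148.5] -14.7 res 0.015
scene board_spanner [602.6  60. ] -12.5 res 0.009
scene board_gaskets [ 564.9 -391.1] 10.0 res 0.016
scene board_clamp [567.6 297.8] 14.8 res 0.007
scene hex_key [ 438.7 -166.4] 13.5 res 0.151
scene gaskets [444.2 266. ] 4.7 res 0.019
scene spanner [ 426.3 -372.1] -11.4 res 0.09
```

View pics/fit_top.png

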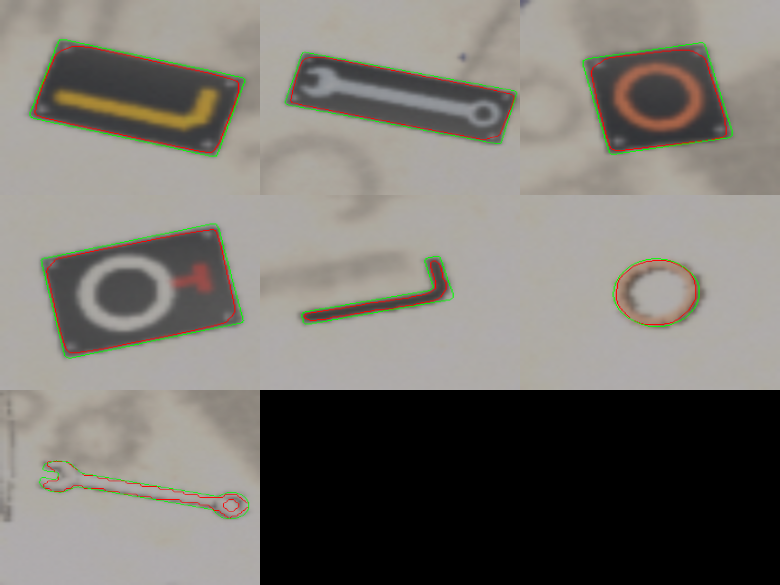

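View pics/fit_scene.png

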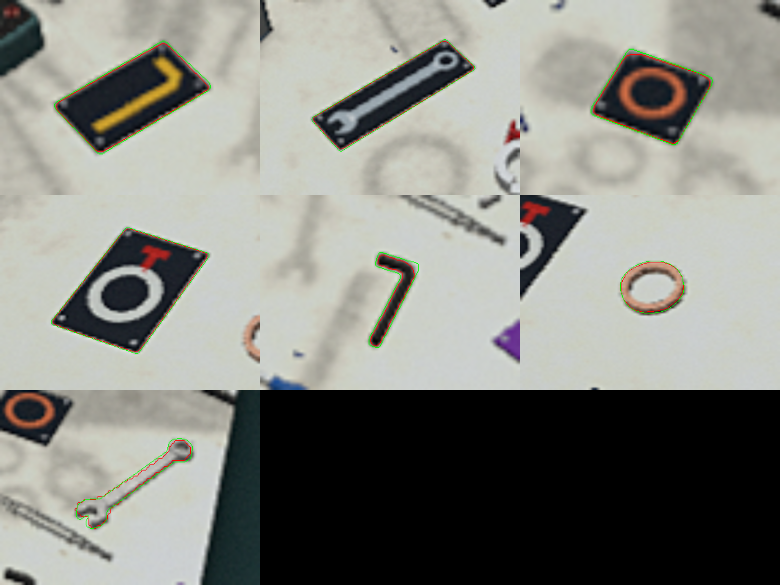

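```bash
cat > cl.py <<'E'
from h import *; import pickle,sys
D=pickle.load(open("d0.pkl","rb"))
x,y,th=[float(a) for a in sys.argv[1:4]]; th=np.radians(th)
out=[]
for n,b in(("top",(.5,-1.25)),("scene",(-.5,1.25))):
    c=D[n]["c"]; s=6;h=62
    a=ortho(c,450+b[0],48+b[1],10,h=h,s=s); lo=a.min();a=np.clip((a.astype(float)-60)*255/(215-60),0,255).astype(np.uint8)
    f=240/np.tan(np.radians(c["vertical_fov"])/2)
    def dr(q,z,col):
        P=tf((x,y,th),q,z); P[:,:2]+=b
        uv=proj(c,P); W=back(c,uv,10)
        px=np.c_[(48+b[1]+h-W[:,1])*s,(450+b[0]+h-W[:,0])*s]
        cv2.polylines(a,[np.round(px).astype(np.int32)],True,col,1,cv2.LINE_AA)
    dr(circ(28.5,0,8),17,(0,200,0)); dr(circ(28.5,0,8),0,(200,120,0))
    dr(rect(-28.5,28.5,-44,44),8.5,(255,0,255)); dr([(0,-44),(0,44)],8.5,(255,0,255))
    out.append(cv2.resize(a,(400,400),interpolation=cv2.INTER_AREA))
cv2.imwrite(sys.argv[4],np.hstack(out))
E
python3 cl.py 445 53 -62 pics/cl1.png
python3 - <<'E'
from h import *; import pickle
D=pickle.load(open("d0.pkl","rb"))
for n in("top","scene"):
    c=D[n]["c"]; im=c["color"].astype(int); r,g,b=[im[...,i] for i in range(3)]
    u0,v0=(263,246) if n=="top" else (292,286)
    m=((r-g>50)&(r-b>50)); m[:v0-25]=0;m[v0+25:]=0;m[:,:u0-25]=0;m[:,u0+25:]=0
    v,u=np.nonzero(m); print(n,len(u),u.mean(),v.mean(),back(c,[u.mean(),v.mean()],8.5))
E
```

```text
top 15 271.3333333333333 235.4 [[471.66332591  32.12957009   8.5       ]]
scene 29 288.8965517241379 273.6551724137931 [[472.40068199  32.66032935   8.5       ]]
```

View pics/cl1.png

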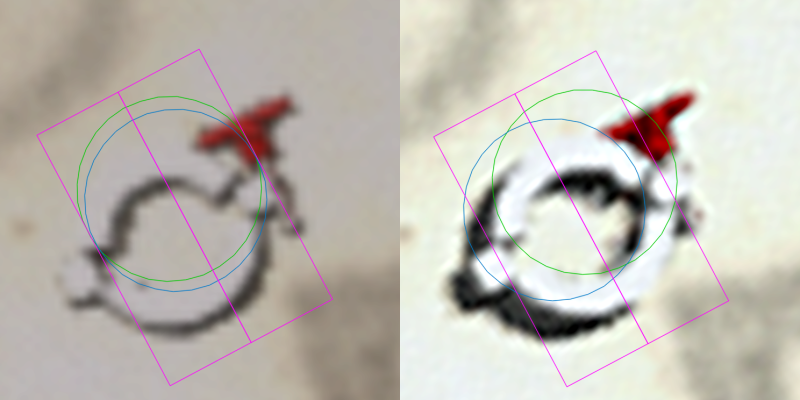

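```bash
python3 cl.py 448 50 32 pics/cl2.png;python3 cl.py 450 49 45 pics/cl3.png; python3 -c "
import cv2,numpy as np;cv2.imwrite('pics/cl4.png',cv2.resize(np.vstack([cv2.imread('pics/cl2.png'),cv2.imread('pics/cl3.png')]),(600,600)))"
```

```text
(no output)
```

View pics/cl4.png

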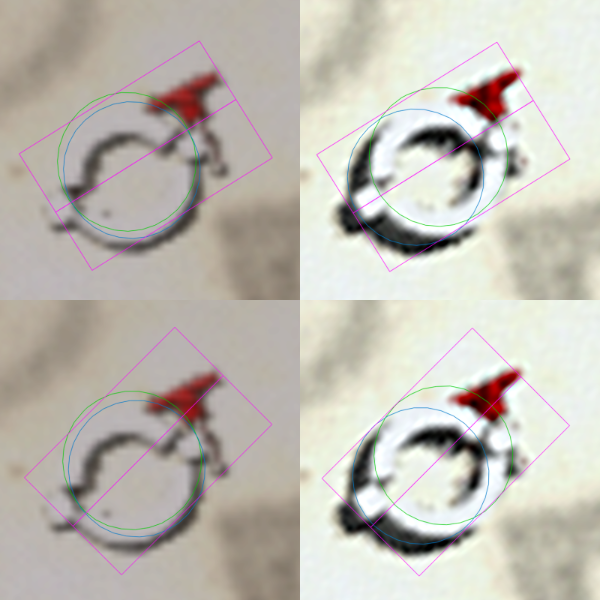

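Run:
```python
import numpy as np,subprocess,cv2
ims=[]
for i,t in enumerate((28,36,44)):
    r=np.radians(t); x=440.5+8*np.sin(r); y=55.5-8*np.cos(r); print(t,x,y)
    subprocess.run(["python3","cl.py",str(x),str(y),str(t),f"pics/tmp{i}.png"]); ims.append(cv2.imread(f"pics/tmp{i}.png"))
a=np.vstack(ims); a=np.hstack([a[:,:400],a[:,400:]])
b=np.hstack([ims[0][:, :400],ims[1][:, :400]]); c=np.hstack([ims[2][:, :400],ims[0][:,400:]])
d=np.vstack([np.hstack([i[60:360,:400] for i in ims[:2]]),np.hstack([ims[2][60:360,:400],ims[1][60:360,400:]])])
cv2.imwrite("pics/cl5.png",d)
```

```text
28 444.25577250228713 48.436419257128584
36 445.20228201833976 49.02786404500042
44 446.05726696367196 49.74528159729079
```

View pics/cl5.png

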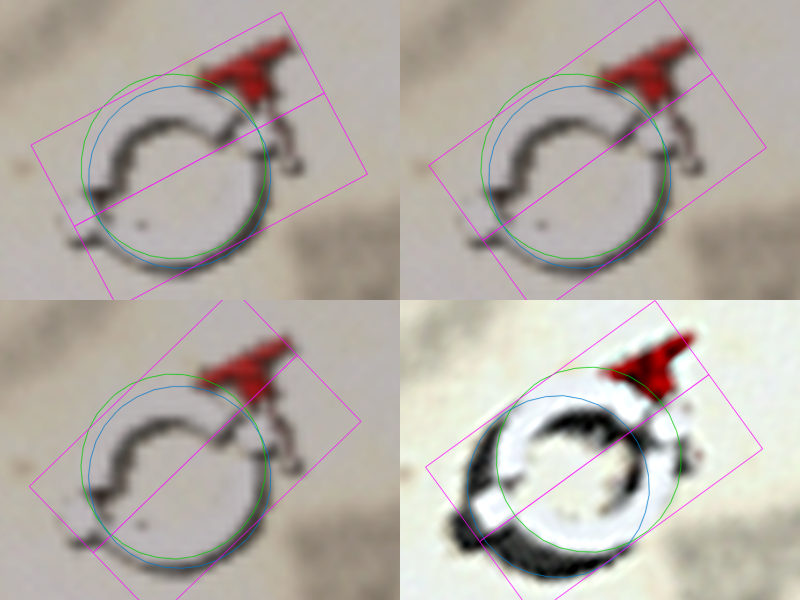

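```bash
cat > go.py <<'E'
from h import *; import sys
x,y,z,jaw=[float(a) for a in sys.argv[1:5]]
s=manip.sense(); R=Ro.from_rotvec(s["tool_rot"]).as_matrix(); d=R.T@(np.array([x,y,z])-s["tcp_pos"])/10
phi=np.radians(jaw+90); Rd=np.c_[[np.cos(phi),np.sin(phi),0],[np.sin(phi),-np.cos(phi),0],[0,0,-1]]
w=Ro.from_matrix(R.T@Rd).as_rotvec()
print("clock",round(s["clock"],2),"tcp",s["tcp_pos"].round(1),"jaw",round(np.degrees(np.arctan2(R[1,1],R[0,1])),1),"tilt",R[:2,2].round(4),"gap",round(s["finger_gap"]*8.81,2),"F",s["ft_force"].round(1))
print("shift cm (tool, now)",d.round(3),"norm",np.linalg.norm(d).round(2),"turn",w.round(4))
d2=Rd.T@(np.array([x,y,z])-s["tcp_pos"])/10; print("shift cm if turned first",d2.round(3))
E
python3 - <<'E'
from h import *
# hex grip point
t=np.radians(13.8); g=(439-12*np.cos(t),-167.8-12*np.sin(t)); print("hex grip",g)
t=np.radians(-15); print("hex place",616.1-12*np.cos(t),-149.6-12*np.sin(t))
import pickle;D=pickle.load(open("d0.pkl","rb"));c=D["top"]["c"]
for z in(0,60,150): print(z,back(c,[[122,137],[188,137],[262,133]],z).round(0).tolist())
E
python3 go.py 427.3 -170.7 120 13.8
```

```text
hex grip (np.float64(427.3463886410844), np.float64(-170.66240149094298))
hex place 604.5088900845312 -146.49417145876976
0 [[742.0, 453.0, 0.0], [746.0, 272.0, 0.0], [762.0, 70.0, 0.0]]
60 [[716.0, 427.0, 60.0], [719.0, 255.0, 60.0], [735.0, 62.0, 60.0]]
150 [[677.0, 387.0, 150.0], [680.0, 229.0, 150.0], [694.0, 50.0, 150.0]]
clock 1.2 tcp [ 264.  -621.2  238.7] jaw -67.0 tilt [0.     0.0001] gap 8.82 F [-0.5 -0.3  0.3]
shift cm (tool, now) [ 32.649 -35.075  11.872] norm 49.37 turn [-0.0000e+00 -1.0000e-04 -1.4098e+00]
shift cm if turned first [39.856 26.605 11.869]
```

```bash
python3 -m creep '[2.72,-2.92,0.99,0,0,0,4,2.72,-2.92,0.99,0,0,0,4,2.72,-2.92,0.99,0,0,0,4,2.72,-2.92,0.99,0,0,0,4,2.72,-2.92,0.99,0,0,0,4,2.72,-2.92,0.99,0,0,0,4,2.72,-2.92,0.99,0,0,0,4,2.72,-2.92,0.99,0,0,0,4,2.72,-2.92,0.99,0,0,0,4,2.72,-2.92,0.99,0,0,0,4,2.72,-2.92,0.99,0,0,0,4,2.72,-2.92,0.99,0,0,0,4]'
python3 -m creep '[0,0,0.6,0,0,-0.1175,4,0,0,0.6,0,0,-0.1175,4,0,0,0.6,0,0,-0.1175,4,0,0,0.6,0,0,-0.1175,4,0,0,0.6,0,0,-0.1175,4,0,0,0.6,0,0,-0.1175,4,0,0,0.6,0,0,-0.1175,4,0,0,0.6,0,0,-0.1175,4,0,0,0.6,0,0,-0.1175,4,0,0,0.6,0,0,-0.1175,4,0,0,0.6,0,0,-0.1175,4,0,0,0.6,0,0,-0.1175,4]'
python3 go.py 427.3 -170.7 2 13.8
```

```text
clock: 2.2
tcp_pos: [427.8, -169.4, 120.0]
tool_rot: [3.078, 0.626, 0.002]
ft_force: [-0.1, 0.1, 1.2]
finger_gap: 0.454
clock: 3.2
tcp_pos: [427.6, -171.2, 47.9]
tool_rot: [1.931, 2.478, 0.0]
ft_force: [-0.0, 0.1, 0.5]
finger_gap: 0.45
clock 3.2 tcp [ 427.6 -171.2   47.9] jaw 14.1 tilt [ 0.0005 -0.0003] gap 3.96 F [-0.   0.1  0.5]
shift cm (tool, now) [ 0.057 -0.018  4.59 ] norm 4.59 turn [0.0005 0.0004 0.006 ]
shift cm if turned first [ 0.055 -0.016  4.59 ]
```

```bash
python3 -m creep '[0.055,-0.018,0.6,0,0,0,4,0,0,0.6,0,0,0,4,0,0,0.6,0,0,0,4,0,0,0.6,0,0,0,4,0,0,0.6,0,0,0,4,0,0,0.3,0,0,0,4]'
python3 - <<'E'
from h import *
for n,u in(("scene",(350,228)),("top",(345,250))):
    c=capture(n); s=manip.sense(); p=proj(c,[s["tcp_pos"]])[0]; print(n,p.round(1))
    im=c["color"][:,:,::-1][u[1]-45:u[1]+45,u[0]-60:u[0]+60]; im=cv2.resize(im,None,fx=5,fy=5,interpolation=cv2.INTER_CUBIC)
    cv2.drawMarker(im,tuple(int(v) for v in (p-[u[0]-60,u[1]-45]+.5)*5),(0,255,0),0,15); cv2.imwrite(f"pics/g1{n}.png",im)
E
python3 -c "
import cv2,numpy as np;cv2.imwrite('pics/g1.png',np.hstack([cv2.resize(cv2.imread('pics/g1%s.png'%n),(400,300)) for n in('scene','top')]))"
```

```text
clock: 3.7
tcp_pos: [426.6, -170.4, 14.0]
tool_rot: [-1.939, -2.471, 0.0]
ft_force: [1.0, -0.1, -0.4]
finger_gap: 0.458
scene [355.  229.1]
top [348.9 253.5]
```

View pics/g1.png

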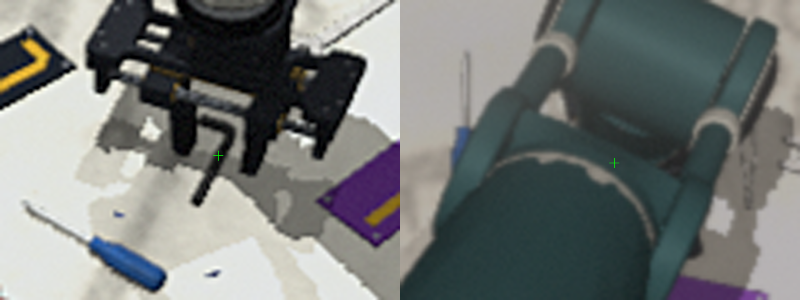

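The scene picture shows the key's long arm between the two open fingers (marker at 218,155 in the crop). Descend and close.

```bash
python3 -m creep '[0,0,0.6,0,0,0,4,0,0,0.6,0,0,0,4,0,0,0,0,0,0,0,0,0,0,0,0,0,0,0,0,0,0,0,0,0,0,0,0,0,0,0,0,0,0,0,0,0,0,0,0,0,0,0,0,0,0,0,0,0,0,0,0,0]'; python3 go.py 604.5 -146.5 70 -15
```

```text
clock: 4.55
tcp_pos: [427.3, -170.7, 3.2]
tool_rot: [1.938, 2.472, 0.0]
ft_force: [0.3, 0.9, 0.2]
finger_gap: 0.08
clock 4.55 tcp [ 427.3 -170.7    3.2] jaw 13.8 tilt [ 0.0006 -0.0003] gap 0.71 F [0.3 0.9 0.2]
shift cm (tool, now) [-1.879 17.789 -6.672] norm 19.09 turn [6.000e-04 2.000e-04 5.028e-01]
shift cm if turned first [ 6.926 16.489 -6.682]
```

```bash
python3 -m creep '[0,0,-2.2,0,0,0,0,0,0,-2.2,0,0,0,0,0,0,-2.2,0,0,0,0,-0.38,3.56,0,0,0,0,0,-0.38,3.56,0,0,0,0,0,-0.38,3.56,0,0,0,0,0,-0.38,3.56,0,0,0,0,0,-0.38,3.56,0,0,0,0,0,0,0,0.5,0,0,0.125,0,0,0,0.5,0,0,0.125,0,0,0,0.5,0,0,0.125,0,0,0,0.5,0,0,0.125,0]'; python3 go.py 604.5 -146.5 6.8 -15
```

```text
clock: 5.55
tcp_pos: [604.5, -146.3, 48.3]
tool_rot: [-2.495, -1.909, 0.001]
ft_force: [-0.1, 0.6, -0.6]
finger_gap: 0.086
clock 5.55 tcp [ 604.5 -146.3   48.3] jaw -15.2 tilt [-0.0006  0.0001] gap 0.76 F [-0.1  0.6 -0.6]
shift cm (tool, now) [-0.017  0.005  4.149] norm 4.15 turn [-0.0006  0.     -0.0029]
shift cm if turned first [-1.700e-02  2.000e-03  4.149e+00]
```

```bash
python3 -m creep '[0,0,0.7,0,0,0,0,0,0,0.7,0,0,0,0,0,0,0.7,0,0,0,0,0,0,0.6,0,0,0,0,0,0,0.5,0,0,0,0,0,0,0.4,0,0,0,0,0,0,0.2,0,0,0,0,0,0,0.1,0,0,0,0,0,0,0,0,0,0,0,0,0,0,0,0,0,0]'; python3 go.py 604.5 -146.5 8.2 -15
python3 - <<'E'
from h import *
c=capture("scene"); im=c["color"][:,:,::-1][150:255,220:360]; cv2.imwrite("pics/g2.png",cv2.resize(im,None,fx=5,fy=5,interpolation=cv2.INTER_CUBIC))
E
```

```text
clock: 6.38
tcp_pos: [604.7, -146.6, 10.2]
tool_rot: [2.489, 1.916, 0.0]
ft_force: [-0.1, -0.9, -0.4]
finger_gap: 0.086
clock 6.38 tcp [ 604.7 -146.6   10.2] jaw -14.8 tilt [ 0.0004 -0.0001] gap 0.76 F [-0.1 -0.9 -0.4]
shift cm (tool, now) [ 0.01  -0.02   0.195] norm 0.2 turn [ 0.0005 -0.      0.0029]
shift cm if turned first [ 0.01  -0.02   0.195]
```

View pics/g2.png

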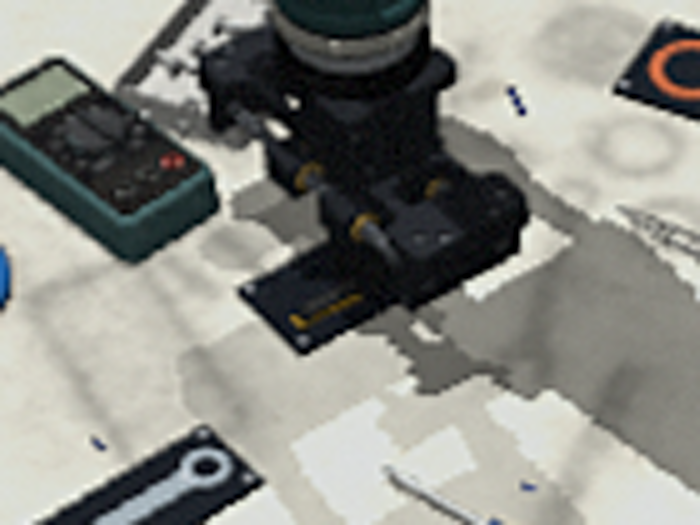

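```bash
python3 -m creep '[0,-0.01,0.1,0,0,0,0,0,0,0.1,0,0,0,0,0,0,0,0,0,0,0,0,0,0,0,0,0,2,0,0,0,0,0,0,2,0,0,0,0,0,0,2,0,0,-1,0,0,0,2,0,0,-2,0,0,0,3,0,0,-4,0,0,0,3,0,0,-4,0,0,0,3]'; python3 go.py 425.5 -373.9 90 -11.6
```

```text
clock: 7.27
tcp_pos: [602.5, -146.0, 117.7]
tool_rot: [-2.487, -1.914, 0.004]
ft_force: [0.6, 0.3, -0.1]
finger_gap: 0.339
clock 7.27 tcp [ 602.5 -146.   117.7] jaw -14.8 tilt [-0.0044  0.0013] gap 2.99 F [ 0.6  0.3 -0.1]
shift cm (tool, now) [-26.561 -11.26    2.814] norm 28.99 turn [-0.0046 -0.0002 -0.0565]
shift cm if turned first [-25.881 -12.756   2.766]
```

```bash
python3 -m creep '[-3.32,-1.41,0.35,0,0,0,4,-3.32,-1.41,0.35,0,0,0,4,-3.32,-1.41,0.35,0,0,0,4,-3.32,-1.41,0.35,0,0,0,4,-3.32,-1.41,0.35,0,0,0,4,-3.32,-1.41,0.35,0,0,0,4,-3.32,-1.41,0.35,0,0,0,4,-3.32,-1.41,0.35,0,0,0,4,0,0,1,0,0,-0.056,4,0,0,1,0,0,0,4]'; python3 go.py 425.5 -373.9 2.5 -11.6
cat > chk.py <<'E'
from h import *; import sys
# chk.py crop-x y out ; overlay model at expected pose, per camera bias
name=sys.argv[1]; x,y,t,z=[float(a) for a in sys.argv[2:6]]; cams=sys.argv[7].split(",") if len(sys.argv)>7 else ["top","scene"]
out=[]
for n in cams:
    b=(.5,-1.25) if n=="top" else (-.5,1.25)
    c=capture(n); p=(x+b[0],y+b[1],np.radians(t)); s=max(60,0); box=boxof(c,p,70 if 'span' not in name else 90)
    v=cropup(c,box).astype(np.uint8)[:,:,::-1].copy(); r=render(c,name,p,box,z)
    w=v.copy(); cs,_=cv2.findContours((r>.5).astype(np.uint8),1,1); cv2.drawContours(w,cs,-1,(0,255,0),1)
    out.append(np.hstack([cv2.resize(v,(400,300)),cv2.resize(w,(400,300))]))
cv2.imwrite(sys.argv[6],np.vstack(out))
E
python3 chk.py hex_key 616.1 -149.6 -15 5 pics/c1.png
```

```text
clock: 8.1
tcp_pos: [426.5, -376.6, 70.9]
tool_rot: [2.436, 1.981, 0.0]
ft_force: [-0.3, -0.5, -0.9]
finger_gap: 0.451
clock 8.1 tcp [ 426.5 -376.6   70.9] jaw -11.8 tilt [ 0.0017 -0.0016] gap 3.97 F [-0.3 -0.5 -0.9]
shift cm (tool, now) [ 0.257 -0.168  6.843] norm 6.85 turn [ 0.002   0.0012 -0.0029]
shift cm if turned first [ 0.249 -0.154  6.843]
```

View pics/c1.png

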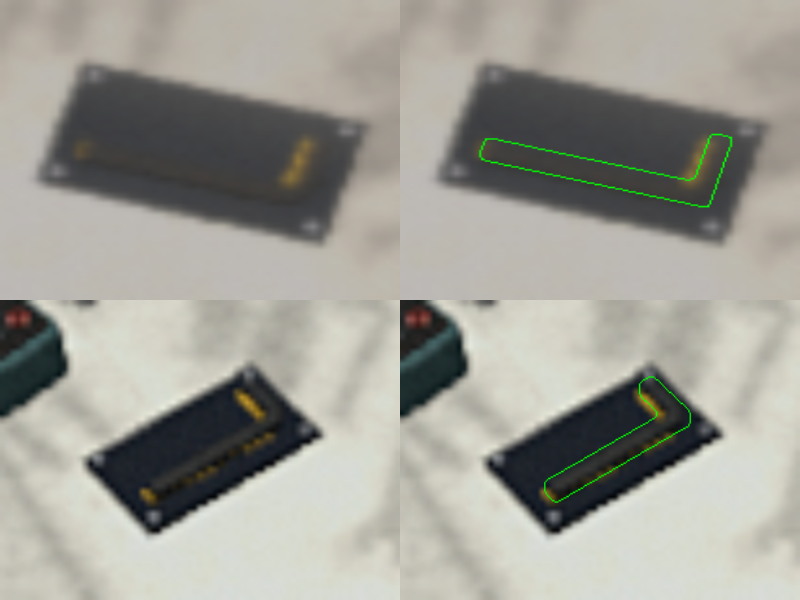

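```bash
cat > bo.py <<'E'
from h import *; import sys
# board-aligned ortho view at plane z: right=-y board, up=+x board
x,y,t,z,h=[float(a) for a in sys.argv[1:6]]; t=np.radians(t); s=6; out=[]
for n in ("top","scene"):
    b=(.5,-1.25) if n=="top" else (-.5,1.25)
    c=capture(n); N=int(2*h*s); jj,ii=np.meshgrid(np.arange(N),np.arange(N))
    q=np.c_[h-ii.ravel()/s,h-jj.ravel()/s]
    X=tf((x+b[0],y+b[1],t),q,z); uv=proj(c,X).astype(np.float32).reshape(N,N,2)
    a=cv2.remap(c["color"],uv[...,0],uv[...,1],cv2.INTER_CUBIC)[:,:,::-1].copy()
    a=np.clip(a.astype(float)*float(sys.argv[7]),0,255).astype(np.uint8)
    for k in range(0,N,10*s):
        m=N//2+(k-N//2)//(10*s)*10*s
        cv2.line(a,(m,0),(m,N),(0,140,0),1);cv2.line(a,(0,m),(N,m),(0,140,0),1)
    cv2.line(a,(N//2,0),(N//2,N),(0,0,255),1);cv2.line(a,(0,N//2),(N,N//2),(0,0,255),1)
    out.append(cv2.resize(a,(400,400),interpolation=cv2.INTER_AREA))
cv2.imwrite(sys.argv[6],np.hstack(out))
E
python3 bo.py 616.1 -149.6 -15 5 50 pics/b1.png 1.6
```

```text
(no output)
```

View pics/b1.png

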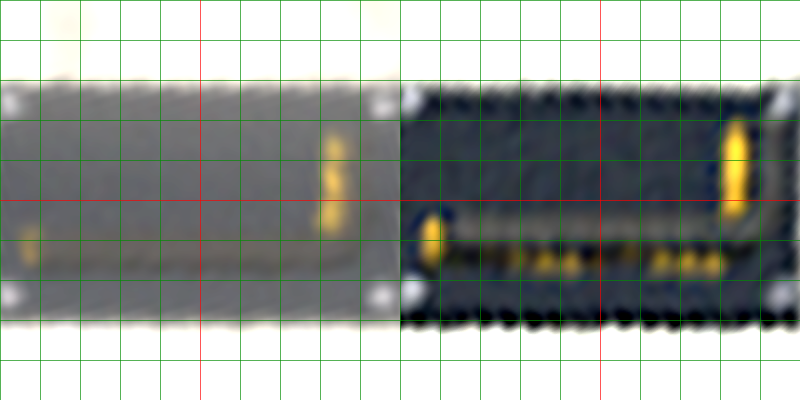

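Run:
```python
from h import *; import pickle
D=pickle.load(open("d0.pkl","rb"))
x,y,t=616.1,-149.6,np.radians(-15)
for tag in("before","now"):
  for n in("top","scene"):
    c=D[n]["c"] if tag=="before" else capture(n); b=(.5,-1.25) if n=="top" else (-.5,1.25)
    def prof(q):
        uv=proj(c,tf((x+b[0],y+b[1],t),q,5)).astype(np.float32)[None]
        return cv2.remap(c["color"],uv[...,0],uv[...,1],cv2.INTER_LINEAR)[0].astype(int)
    # along y at x=-12 (end), along y at x=5 (short arm), across x at y=0
    for lab,f in(("end y@x-12",lambda v:(-12,v)),("arm y@x5",lambda v:(5,v)),("across x@y0",lambda v:(v,0))):
        vs={"e":np.arange(35,50,1.),"a":np.arange(-46,-24,1.)}.get(lab[0]) if lab[0] in "e" or lab.startswith("arm") else np.arange(-24,0,1.)
        vals=[]
        for v in vs:
            q=f(v); qs=[(q[0],q[1])]
            p=prof(np.array(qs,float)); vals.append(p[0][0]-p[0][2])
        print(tag,n,lab,vs[0],vals)
```

```text
before top end y@x-12 35.0 [np.int64(117), np.int64(116), np.int64(114), np.int64(113), np.int64(110), np.int64(107), np.int64(99), np.int64(86), np.int64(74), np.int64(53), np.int64(31), np.int64(8), np.int64(4), np.int64(0), np.int64(-3)]
before top arm y@x5 -46.0 [np.int64(2), np.int64(5), np.int64(10), np.int64(26), np.int64(45), np.int64(64), np.int64(82), np.int64(100), np.int64(112), np.int64(112), np.int64(113), np.int64(109), np.int64(101), np.int64(91), np.int64(69), np.int64(42), np.int64(18), np.int64(9), np.int64(3), np.int64(-1), np.int64(-2), np.int64(-1)]
before top across x@y0 -24.0 [np.int64(-3), np.int64(-3), np.int64(-1), np.int64(1), np.int64(4), np.int64(19), np.int64(37), np.int64(57), np.int64(76), np.int64(94), np.int64(110), np.int64(112), np.int64(115), np.int64(117), np.int64(107), np.int64(97), np.int64(84), np.int64(62), np.int64(40), np.int64(21), np.int64(13), np.int64(3), np.int64(-3), np.int64(-3)]
before scene end y@x-12 35.0 [np.int64(166), np.int64(158), np.int64(156), np.int64(155), np.int64(158), np.int64(164), np.int64(149), np.int64(116), np.i
[... 1973 characters left out ...]
15)]
now scene arm y@x5 -46.0 [np.int64(-7), np.int64(-3), np.int64(-1), np.int64(0), np.int64(-2), np.int64(-5), np.int64(-8), np.int64(0), np.int64(17), np.int64(42), np.int64(75), np.int64(101), np.int64(119), np.int64(124), np.int64(91), np.int64(61), np.int64(29), np.int64(4), np.int64(-13), np.int64(-21), np.int64(-19), np.int64(-16)]
now scene across x@y0 -24.0 [np.int64(-11), np.int64(-11), np.int64(-10), np.int64(-9), np.int64(-7), np.int64(-5), np.int64(1), np.int64(6), np.int64(10), np.int64(10), np.int64(9), np.int64(4), np.int64(0), np.int64(0), np.int64(1), np.int64(2), np.int64(3), np.int64(3), np.int64(0), np.int64(-3), np.int64(-5), np.int64(-7), np.int64(-9), np.int64(-11)]
```

```bash
python3 go.py 604.3 -147 50 -15
```

```text
clock 8.4 tcp [ 428.2 -373.8   70.4] jaw -11.6 tilt [ 0.0005 -0.0003] gap 4.0 F [0.5 0.6 0.7]
shift cm (tool, now) [25.747 12.699  2.041] norm 28.78 turn [0.0006 0.0002 0.0598]
shift cm if turned first [26.46  11.138  2.038]
```

```bash
python3 -m creep '[3.22,1.587,0,0,0,0,3,3.22,1.587,0,0,0,0,3,3.22,1.587,0,0,0,0,3,3.22,1.587,0,0,0,0,3,3.22,1.587,0,0,0,0,3,3.22,1.587,0,0,0,0,3,3.22,1.587,0,0,0,0,3,3.22,1.587,0,0,0,0,3,0,0,2,0,0,0.06,3,0,0,0,0,0,0,3]'; python3 go.py 604.3 -147 8.2 -15
```

```text
clock: 9.23
tcp_pos: [603.7, -144.3, 48.1]
tool_rot: [-2.489, -1.914, 0.002]
ft_force: [-1.8, 1.4, -1.2]
finger_gap: 0.342
clock 9.23 tcp [ 603.7 -144.3   48.1] jaw -14.9 tilt [-0.0025  0.0008] gap 3.01 F [-1.8  1.4 -1.2]
shift cm (tool, now) [-0.248  0.142  3.991] norm 4.0 turn [-0.0026 -0.0001  0.0022]
shift cm if turned first [-0.247  0.132  3.991]
```

```bash
python3 -m creep '[0,0,0.7,0,0,0,3,0,0,0.8,0,0,0,3,0,0,0.8,0,0,0,3,0,0,0.8,0,0,0,3,0,0,0.5,0,0,0,3,0,0,0.2,0,0,0,3,0,0,0,0,0,0,3,0,0,0,0,0,0,3]'; python3 go.py 604.3 -147 8.2 -15
```

```text
clock: 9.9
tcp_pos: [603.5, -148.0, 11.9]
tool_rot: [-2.494, -1.91, 0.0]
ft_force: [0.0, 0.5, 0.7]
finger_gap: 0.337
clock 9.9 tcp [ 603.5 -148.    11.9] jaw -15.1 tilt [-0.  0.] gap 2.97 F [0.  0.5 0.7]
shift cm (tool, now) [0.12  0.049 0.369] norm 0.39 turn [-0.     -0.     -0.0017]
shift cm if turned first [0.12  0.049 0.369]
```

```bash
python3 -m creep '[0,0.07,0.2,0,0,0,3,0,0,0.15,0,0,0,3,0,0,0,0,0,0,3,0,0,0,0,0,0,0,0,0,0,0,0,0,0,0,0,0,0,0,0,0,0,0,0,0,0,0,0,0,0,0,0,0,0,0,0,0,0,0,0,0,0]'; python3 go.py 604.3 -147 8.2 -15
```

```text
clock: 10.65
tcp_pos: [604.3, -147.8, 8.5]
tool_rot: [2.493, 1.911, 0.0]
ft_force: [0.5, 0.4, 0.6]
finger_gap: 0.087
clock 10.65 tcp [ 604.3 -147.8    8.5] jaw -15.1 tilt [ 0.0002 -0.    ] gap 0.76 F [0.5 0.4 0.6]
shift cm (tool, now) [ 0.081 -0.024  0.034] norm 0.09 turn [ 0.0002 -0.     -0.0012]
shift cm if turned first [ 0.081 -0.024  0.034]
```

```bash
python3 -m creep '[0,0,-0.15,0,0,0,0,0.3,0,0,0,0,0,0,0,0,0,0,0,0,0,0,0,0.13,0,0,0,0,0,0,0,0,0,0,0,0,0,0,0,0,0,2,0,0,0,0,0,0,2,0,0,0,0,0,0,2,0,0,-1,0,0,0,2,0,0,-2,0,0,0,3,0,0,-3,0,0,0,3,-3,-2,-1,0,0,0,3]'; python3 -m creep '[-3.2,-2,0,0,0,0,4,-3.2,-2,0,0,0,0,4,-3.2,-2,0,0,0,0,4,0,0,0,0,0,0,4]';python3 bo.py 616.1 -149.6 -15 5 50 pics/b2.png 1.6; python3 go.py 425.5 -373.9 50 -11.6
```

```text
clock: 11.65
tcp_pos: [584.3, -167.5, 84.0]
tool_rot: [2.485, 1.911, 0.011]
ft_force: [0.6, -1.4, 0.8]
finger_gap: 0.339
clock: 11.98
tcp_pos: [490.7, -248.9, 79.1]
tool_rot: [-2.496, -1.906, 0.004]
ft_force: [0.1, 0.4, -0.3]
finger_gap: 0.455
clock 12.08 tcp [ 494.4 -246.8   79.4] jaw -15.2 tilt [ 0.001  -0.0002] gap 3.99 F [1.3 0.6 0.4]
shift cm (tool, now) [-14.073  -3.31    2.94 ] norm 14.75 turn [ 0.001  -0.     -0.0637]
shift cm if turned first [-13.834  -4.196   2.945]
```

View pics/b2.png

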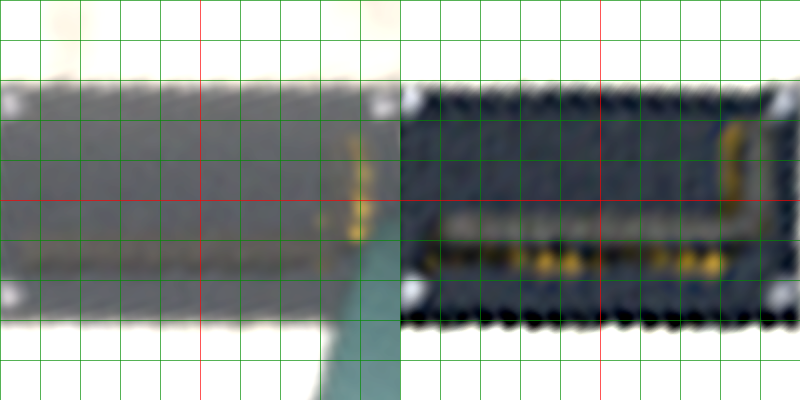

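```bash
sed 's/c=capture(n);/c=D[n]["c"];/; s/^from h import \*; import sys/from h import *; import sys,pickle; D=pickle.load(open("d0.pkl","rb"))/' bo.py > bo0.py; python3 bo0.py 425.5 -373.9 -11.6 4 85 pics/s0.png 1.1; python3 bo0.py 603.1 58.5 -12.4 5 85 pics/s1.png 1.3; python3 -c "
import cv2,numpy as np;a=[cv2.imread('pics/s%d.png'%i)[120:280] for i in(0,1)];cv2.imwrite('pics/s2.png',np.vstack(a))"
```

```text
(no output)
```

View pics/s2.png

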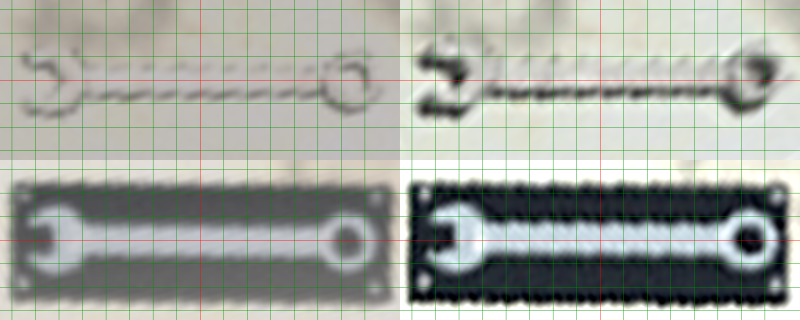

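```bash
python3 -m creep '[-3.51,-0.83,0.5,0,0,0,4,-3.51,-0.83,0.7,0,0,0,4,-3.51,-0.83,0.8,0,0,0,4,-3.51,-0.83,0.9,0,0,-0.064,4,0,0,1,0,0,0,4,0,0,1,0,0,0,4,0,0,0.5,0,0,0,4,0,0,0,0,0,0,4,0,0,0,0,0,0,4]'; python3 go.py 425.5 -373.9 2.5 -11.6
```

```text
clock: 12.83
tcp_pos: [427.2, -371.1, 24.1]
tool_rot: [-2.428, -1.991, -0.0]
ft_force: [0.4, -0.4, 0.5]
finger_gap: 0.457
clock 12.83 tcp [ 427.2 -371.1   24.1] jaw -11.3 tilt [-0.0008  0.0011] gap 4.02 F [ 0.4 -0.4  0.5]
shift cm (tool, now) [-0.307 -0.109  2.162] norm 2.19 turn [-0.001  -0.0009  0.0053]
shift cm if turned first [-0.306 -0.109  2.162]
```

```bash
python3 -m creep '[-0.28,-0.1,0.6,0,0,0,4,0,0,0.7,0,0,0,4,0,0,0.6,0,0,0,4,0,0,0.25,0,0,0,4,0,0,0,0,0,0,4,0,0,0,0,0,0,0,0,0,0,0,0,0,0,0,0,0,0,0,0,0,0,0,0,0,0,0,0,0,0,0,0,0,0,0,0,0,0,0,0,0,0]'; python3 go.py 603.1 58.2 60 -12.4
```

```text
clock: 13.75
tcp_pos: [425.1, -375.6, 3.4]
tool_rot: [2.431, 1.989, 0.0]
ft_force: [-0.7, 0.3, 0.6]
finger_gap: 0.127
clock 13.75 tcp [ 425.1 -375.6    3.4] jaw -11.4 tilt [ 0.0005 -0.0005] gap 1.12 F [-0.7  0.3  0.6]
shift cm (tool, now) [46.04   8.87  -5.669] norm 47.23 turn [0.0006 0.0004 0.0173]
shift cm if turned first [46.189  8.067 -5.656]
```

```bash
python3 -m creep '[0,0,-1,0,0,0,0,0,0,-2,0,0,0,0,0,0,-2.5,0,0,0,0,1.84,0.37,-0.5,0,0,0,0,3.84,0.74,0,0,0,0,0,3.84,0.74,0,0,0,0,0,3.84,0.74,0,0,0,0,0,3.84,0.74,0,0,0,0,0,3.84,0.74,0,0,0,0,0,3.84,0.74,0,0,0,0,0,3.84,0.74,0,0,0,0,0,3.84,0.74,0,0,0,0,0]';python3 -m creep '[3.84,0.74,0,0,0,0,0,3.84,0.74,0,0,0,0,0,3.84,0.74,0,0,0,0,0,3,0.5,0,0,0,0,0,0,0,0,0,0,0.017,0,0,0,0.5,0,0,0,0,0,0,0,0,0,0,0,0,0,0,0,0,0,0,0,0,0,0,0,0,0]'; python3 go.py 602.8 56.6 8.4 -12.4
```

```text
clock: 14.75
tcp_pos: [551.3, -66.7, 63.9]
tool_rot: [2.431, 1.989, 0.0]
ft_force: [1.0, -0.2, -1.2]
finger_gap: 0.122
clock: 15.5
tcp_pos: [605.5, 67.0, 57.8]
tool_rot: [-2.449, -1.967, 0.002]
ft_force: [-0.3, -0.1, -0.5]
finger_gap: 0.128
clock 15.5 tcp [605.5  67.   57.8] jaw -12.5 tilt [-0.0012 -0.0002] gap 1.13 F [-0.3 -0.1 -0.5]
shift cm (tool, now) [-1.068 -0.032  4.94 ] norm 5.05 turn [-0.0011  0.0005 -0.0011]
shift cm if turned first [-1.071 -0.039  4.939]
```

```bash
python3 -m creep '[-1.05,-0.03,0.5,0,0,0,0,0,0,0.8,0,0,0,0,0,0,0.9,0,0,0,0,0,0,0.9,0,0,0,0,0,0,0.8,0,0,0,0,0,0,0.5,0,0,0,0,0,0,0.2,0,0,0,0,0,0,0,0,0,0,0,0,0,0,0,0,0,0,0,0,0,0,0,0,0]'; python3 go.py 602.8 56.6 8.4 -12.4; python3 bo.py 603.1 58.5 -12.4 10 85 pics/s3.png 1.3
```

```text
clock: 16.33
tcp_pos: [604.3, 58.4, 12.5]
tool_rot: [2.447, 1.969, 0.001]
ft_force: [0.1, 1.1, -0.9]
finger_gap: 0.125
clock 16.33 tcp [604.3  58.4  12.5] jaw -12.4 tilt [0.0009 0.0001] gap 1.1 F [ 0.1  1.1 -0.9]
shift cm (tool, now) [-0.205 -0.106  0.414] norm 0.47 turn [ 0.0009 -0.0003  0.0007]
shift cm if turned first [-0.205 -0.105  0.414]
```

View pics/s3.png

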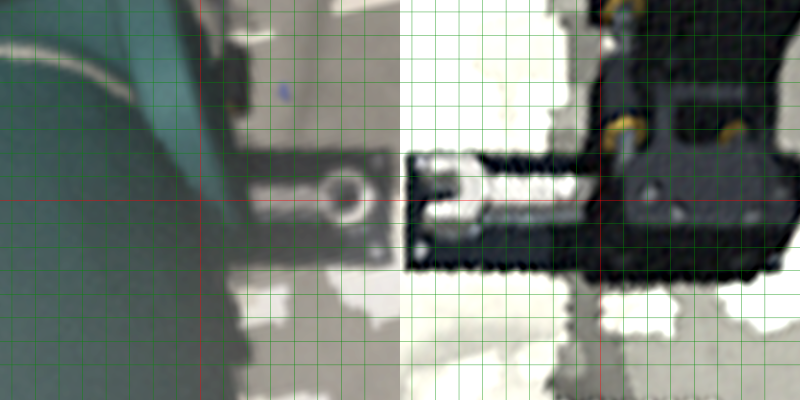

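```bash
python3 -m creep '[-0.15,-0.08,0.2,0,0,0,0,0,0,0.13,0,0,0,0,0,0,0.06,0,0,0,0,0,0,0,0,0,0,0,0,0,0,0,0,0,0,0,0,0,0,0,0,3,0,0,0,0,0,0,3,0,0,0,0,0,0,3,0,0,-1,0,0,0,3,0,0,-2,0,0,0,3,0,0,-4,0,0,0,5,-2,-3,0,0,0,0,8.8]'; python3 go.py 443.9 265.7 90 -12.4
```

```text
clock: 17.43
tcp_pos: [580.2, 45.2, 87.6]
tool_rot: [2.438, 1.963, 0.026]
ft_force: [2.2, -0.6, 3.1]
finger_gap: 0.465
clock 17.43 tcp [580.2  45.2  87.6] jaw -12.3 tilt [0.0199 0.0014] gap 4.09 F [ 2.2 -0.6  3.1]
shift cm (tool, now) [ 18.631 -18.015  -0.479] norm 25.92 turn [ 0.0191 -0.0057  0.0014]
shift cm if turned first [ 18.604 -18.048  -0.24 ]
```

```bash
python3 -m creep '[2.66,-2.57,0,0,0,0,8.8,2.66,-2.57,0,0,0,0,8.8,2.66,-2.57,0,0,0,0,8.8,2.66,-2.57,0,0,0,0,8.8,2.66,-2.57,0,0,0,0,8.8,2.66,-2.57,0,0,0,0,8.8,2.66,-2.57,0,0,0,0,8.8,0,0,1,0,0,0,8.8,0,0,2,0,0,0,8.8,0,0,1,0,0,0,8.8,0,0,0,0,0,0,8.8,0,0,0,0,0,0,8.8]'; python3 go.py 443.9 265.7 2.5 -12.4;  python3 bo.py 603.1 58.5 -12.4 8 85 pics/s4.png 1.3;python3 chk.py spanner 603.1 58.2 -12.4 5 pics/s5.png
```

```text
clock: 18.43
tcp_pos: [432.9, 263.3, 37.6]
tool_rot: [-2.449, -1.968, 0.003]
ft_force: [-0.3, 0.5, 0.4]
finger_gap: 1.001
clock 18.43 tcp [432.9 263.3  37.6] jaw -12.4 tilt [-0.0017 -0.0011] gap 8.82 F [-0.3  0.5  0.4]
shift cm (tool, now) [0.474 1.027 3.513] norm 3.69 turn [-0.0015  0.0014 -0.0004]
shift cm if turned first [0.469 1.022 3.515]
```

View pics/s4.png

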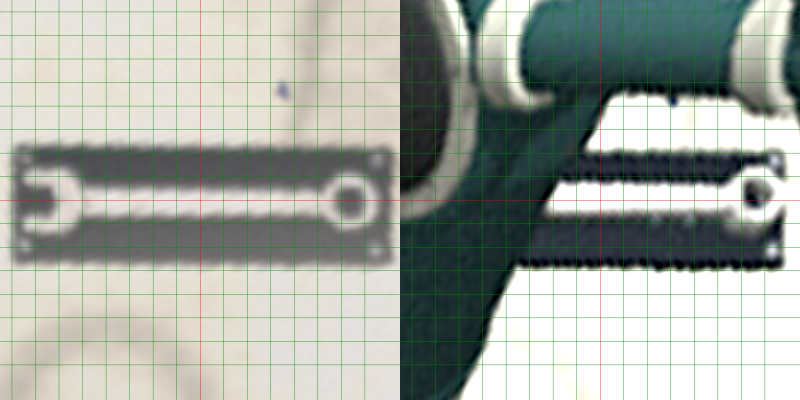

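View pics/s5.png

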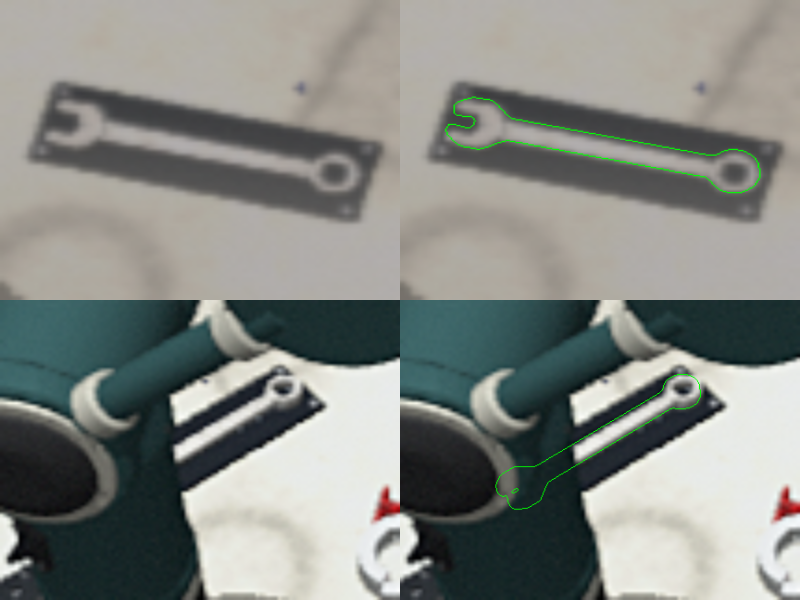

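```bash
python3 -m creep '[0.47,1.02,0.8,0,0,0,8.8,0,0,0.9,0,0,0,8.8,0,0,0.9,0,0,0,8.8,0,0,0.7,0,0,0,8.8,0,0,0.2,0,0,0,8.8,0,0,0,0,0,0,8.8]'; python3 go.py 443.9 265.7 2.5 -12.4
```

```text
clock: 19.13
tcp_pos: [442.9, 265.9, 2.0]
tool_rot: [-2.448, -1.969, 0.004]
ft_force: [0.1, -0.7, 0.0]
finger_gap: 0.995
clock 19.13 tcp [442.9 265.9   2. ] jaw -12.4 tilt [-0.0025 -0.0013] gap 8.77 F [ 0.1 -0.7  0. ]
shift cm (tool, now) [-0.001  0.104 -0.054] norm 0.12 turn [-0.0022  0.0018  0.0004]
shift cm if turned first [-0.001  0.104 -0.054]
```

```bash
python3 -m creep '[0,0.08,-0.05,0,0,0,8.8,0,0,0,0,0,0,0,0,0,0,0,0,0,0,0,0,0,0,0,0,0,0,0,0,0,0,0,0,0,0,0,0,0,0,0,0,0,0,0,0,0,0,0,0,0,0,0,0,0,0,0,0,0,0,0,0,0,0,0,0,0,0,0]'; python3 go.py 565 -392.3 70 -12.4
```

```text
clock: 19.97
tcp_pos: [445.1, 266.5, 3.8]
tool_rot: [2.448, 1.969, 0.0]
ft_force: [0.1, -0.5, -0.1]
finger_gap: 0.531
clock 19.97 tcp [445.1 266.5   3.8] jaw -12.4 tilt [0.0001 0.0001] gap 4.68 F [ 0.1 -0.5 -0.1]
shift cm (tool, now) [-61.776  25.835  -6.619] norm 67.29 turn [ 0.0001 -0.0001  0.0004]
shift cm if turned first [-61.766  25.86   -6.616]
```

```bash
python3 -m creep '[0,0,-1,0,0,0,0,0,0,-3,0,0,0,0,-1.8,0.75,-2.6,0,0,0,0,-3.63,1.52,0,0,0,0,0,-3.63,1.52,0,0,0,0,0,-3.63,1.52,0,0,0,0,0,-3.63,1.52,0,0,0,0,0,-3.63,1.52,0,0,0,0,0,-3.63,1.52,0,0,0,0,0,-3.63,1.52,0,0,0,0,0,-3.63,1.52,0,0,0,0,0,-3.63,1.52,0,0,0,0,0]';python3 -m creep '[-3.63,1.52,0,0,0,0,0,-3.63,1.52,0,0,0,0,0,-3.63,1.52,0,0,0,0,0,-3.63,1.52,0,0,0,0,0,-3.63,1.52,0,0,0,0,0,-3.63,1.52,0,0,0,0,0,-3.63,1.52,0,0,0,0,0,-1.8,0.7,0,0,0,0,0,0,0,1,0,0,0,0,0,0,1,0,0,0,0,0,0,0,0,0,0,0,0,0,0,0,0,0,0]'; python3 go.py 565 -391.6 8.8 -12.4
```

```text
clock: 20.97
tcp_pos: [512.1, -103.2, 70.5]
tool_rot: [2.448, 1.968, 0.001]
ft_force: [0.8, 0.5, -0.2]
finger_gap: 0.531
clock: 21.97
tcp_pos: [562.9, -388.6, 47.7]
tool_rot: [-2.443, -1.967, 0.001]
ft_force: [-0.5, -0.1, -0.2]
finger_gap: 0.529
clock 21.97 tcp [ 562.9 -388.6   47.7] jaw -12.3 tilt [-0.0037  0.0032] gap 4.66 F [-0.5 -0.1 -0.2]
shift cm (tool, now) [-0.255  0.281  3.885] norm 3.9 turn [-0.0043 -0.0023  0.0015]
shift cm if turned first [-0.246  0.265  3.887]
```

```bash
python3 -m creep '[-0.25,0.26,0.6,0,0,0,0,0,0,0.8,0,0,0,0,0,0,0.8,0,0,0,0,0,0,0.8,0,0,0,0,0,0,0.5,0,0,0,0,0,0,0.1,0,0,0,0,0,0,0,0,0,0,0,0,0,0,0,0,0,0]'; python3 go.py 565 -391.6 8.8 -12.4;  python3 bo.py 565 -392.3 10.8 15 50 pics/r1.png 1.3
```

```text
clock: 22.63
tcp_pos: [566.6, -394.3, 13.7]
tool_rot: [-2.448, -1.969, -0.0]
ft_force: [1.2, -1.1, -0.2]
finger_gap: 0.525
clock 22.63 tcp [ 566.6 -394.3   13.7] jaw -12.4 tilt [0. 0.] gap 4.63 F [ 1.2 -1.1 -0.2]
shift cm (tool, now) [ 0.231 -0.213  0.488] norm 0.58 turn [ 0.     -0.      0.0004]
shift cm if turned first [ 0.231 -0.213  0.488]
```

View pics/r1.png

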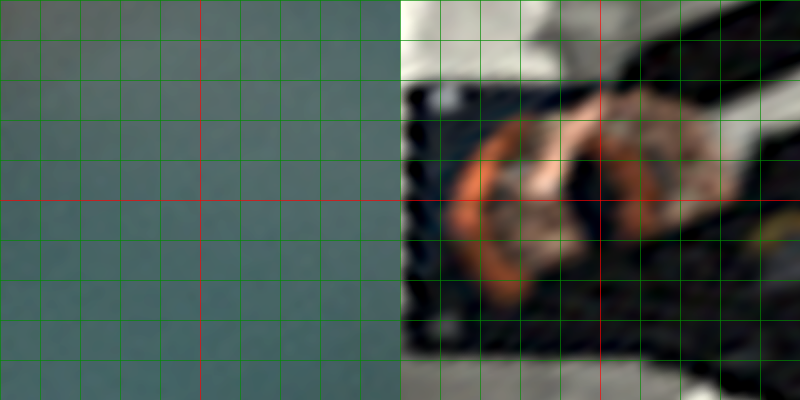

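Run:
```python
from h import *
c=capture("scene"); im=c["color"][:,:,::-1][110:215,290:430]; cv2.imwrite("pics/r2.png",cv2.resize(im,None,fx=5,fy=5,interpolation=cv2.INTER_CUBIC))
```

```text
(no output)
```

View pics/r2.png

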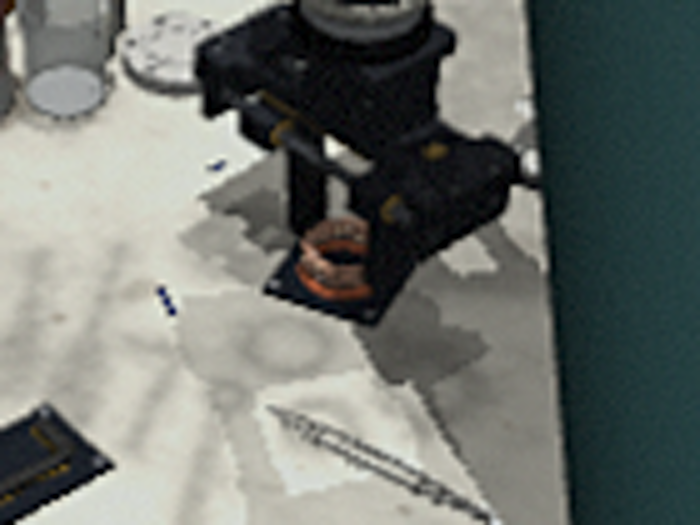

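```bash
python3 -m creep '[0.2,-0.15,0.2,0,0,0,0,0,0,0.1,0,0,0,0,0,0,0,0,0,0,0,0,0,0,0,0,0,0,0,0,0,0,0,0,0]'; python3 go.py 565 -391.6 8.8 -12.4
```

```text
clock: 23.2
tcp_pos: [565.5, -392.0, 10.8]
tool_rot: [2.448, 1.969, 0.0]
ft_force: [-0.2, -0.6, -0.1]
finger_gap: 0.528
clock 23.2 tcp [ 565.5 -392.    10.8] jaw -12.4 tilt [ 0.0001 -0.0001] gap 4.66 F [-0.2 -0.6 -0.1]
shift cm (tool, now) [ 0.027 -0.06   0.195] norm 0.21 turn [0.0001 0.     0.0004]
shift cm if turned first [ 0.027 -0.06   0.195]
```

```bash
python3 -m creep '[0.02,-0.04,0.1,0,0,0,0,0,0,0.08,0,0,0,0,0,0,0,0,0,0,0,0,0,0,0,0,0,0,0,0,0,0,0,0,7,0,0,0,0,0,0,7,0,0,0,0,0,0,7,0,0,0,0,0,0,7,0,0,-1,0,0,0,8.8,0,0,-2,0,0,0,8.8,0,0,-4,0,0,0,8.8,0,0,-2,0,0,0,8.8]'; python3 go.py 440.5 55.5 90 38
```

```text
clock: 24.2
tcp_pos: [566.4, -392.6, 103.0]
tool_rot: [2.445, 1.967, 0.001]
ft_force: [0.8, 0.3, 1.6]
finger_gap: 0.997
clock 24.2 tcp [ 566.4 -392.6  103. ] jaw -12.4 tilt [ 0.0029 -0.0021] gap 8.78 F [0.8 0.3 1.6]
shift cm (tool, now) [ 41.069 -21.9     1.171] norm 46.56 turn [ 0.0024  0.0028 -0.8792]
shift cm if turned first [43.055 17.668  1.301]
```

```bash
python3 -m creep '[3.42,-1.825,0.1,0,0,0,8.8,3.42,-1.825,0.1,0,0,0,8.8,3.42,-1.825,0.1,0,0,0,8.8,3.42,-1.825,0.1,0,0,0,8.8,3.42,-1.825,0.1,0,0,0,8.8,3.42,-1.825,0.1,0,0,0,8.8,3.42,-1.825,0.1,0,0,0,8.8,3.42,-1.825,0.1,0,0,0,8.8,3.42,-1.825,0.1,0,0,0,8.8,3.42,-1.825,0.1,0,0,0,8.8,3.42,-1.825,0.1,0,0,0,8.8,3.42,-1.825,0.1,0,0,0,8.8]'; python3 -m creep '[0,0,0.5,0,0,-0.11,8.8,0,0,0.5,0,0,-0.11,8.8,0,0,0.5,0,0,-0.11,8.8,0,0,0.5,0,0,-0.11,8.8,0,0,0.5,0,0,-0.11,8.8,0,0,0.5,0,0,-0.11,8.8,0,0,0,0,0,-0.11,8.8,0,0,0,0,0,-0.109,8.8,0,0,0,0,0,0,8.8]'; python3 go.py 440.5 55.5 5 38; python3 bo.py 565 -392.3 10.8 5 50 pics/r3.png 1.3
```

```text
clock: 25.2
tcp_pos: [438.8, 57.7, 87.9]
tool_rot: [2.448, 1.968, 0.002]
ft_force: [0.2, 0.6, -0.6]
finger_gap: 0.999
clock: 25.95
tcp_pos: [439.5, 56.1, 57.6]
tool_rot: [1.373, 2.825, 0.001]
ft_force: [0.4, -0.2, 0.2]
finger_gap: 0.994
clock 25.95 tcp [439.5  56.1  57.6] jaw 38.1 tilt [0.0008 0.    ] gap 8.76 F [ 0.4 -0.2  0.2]
shift cm (tool, now) [-0.109  0.039  5.258] norm 5.26 turn [0.0006 0.0005 0.0025]
shift cm if turned first [-0.112  0.042  5.257]
```

View pics/r3.png

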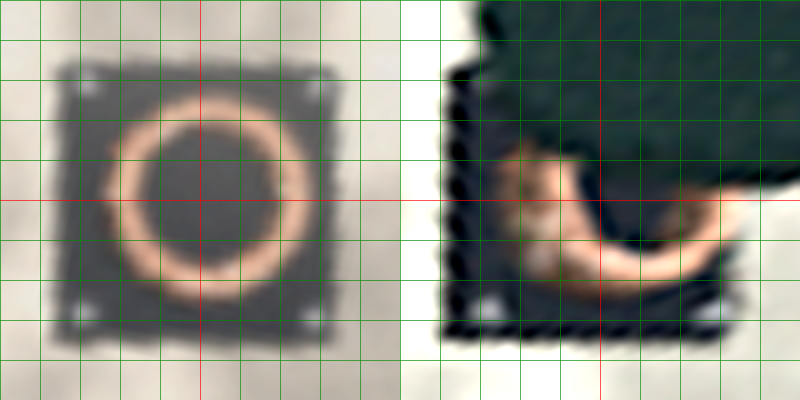

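```bash
python3 -m creep '[-0.1,0.04,0.9,0,0,0,8.8,0,0,1,0,0,0,8.8,0,0,1,0,0,0,8.8,0,0,1,0,0,0,8.8,0,0,1,0,0,0,8.8,0,0,0.4,0,0,0,8.8,0,0,0,0,0,0,8.8,0,0,0,0,0,0,8.8]'; python3 go.py 440.5 55.5 4 38
python3 - <<'E'
from h import *
c=capture("scene"); im=c["color"][:,:,::-1][235:340,220:360]; cv2.imwrite("pics/k1.png",cv2.resize(im,None,fx=5,fy=5,interpolation=cv2.INTER_CUBIC))
E
```

```text
clock: 26.72
tcp_pos: [439.6, 55.5, 3.3]
tool_rot: [-1.377, -2.822, 0.001]
ft_force: [0.1, 0.2, -0.2]
finger_gap: 0.998
clock 26.72 tcp [439.6  55.5   3.3] jaw 38.0 tilt [-0.0015 -0.0001] gap 8.79 F [ 0.1  0.2 -0.2]
shift cm (tool, now) [-0.055  0.067 -0.072] norm 0.11 turn [-0.0012 -0.0008 -0.0004]
shift cm if turned first [-0.055  0.067 -0.072]
```

View pics/k1.png

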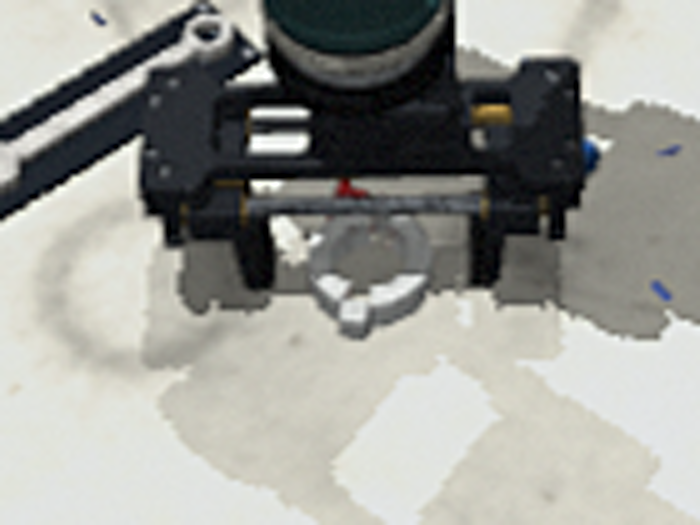

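```bash
python3 -m creep '[0,0,0,0,0,0,5,0,0,0,0,0,0,5,0,0,0,0,0,0,5,0,0,0,0,0,0,5,0,0,0,0,0,0,5,0,0,0,0,0,0,5,0,0,0,0,0,0,5,0,0,0,0,0,0,5]'; python3 go.py 440.5 55.5 4 38
```

```text
clock: 27.43
tcp_pos: [440.4, 55.6, 4.2]
tool_rot: [1.377, 2.823, 0.0]
ft_force: [-0.1, 0.9, 3.3]
finger_gap: 0.632
clock 27.43 tcp [440.4  55.6   4.2] jaw 38.0 tilt [0.0005 0.0001] gap 5.57 F [-0.1  0.9  3.3]
shift cm (tool, now) [-0.013  0.004  0.019] norm 0.02 turn [ 0.0004  0.0002 -0.0003]
shift cm if turned first [-0.013  0.004  0.019]
```

```bash
python3 bo0.py 568.3 296.5 15.2 5 60 pics/k2.png 1.2; python3 go.py 566.2 304.2 70 15.2
```

```text
clock 27.43 tcp [440.4  55.6   4.2] jaw 38.0 tilt [0.0005 0.0001] gap 5.57 F [-0.1  0.9  3.3]
shift cm (tool, now) [11.852 25.22  -6.574] norm 28.63 turn [4.000e-04 2.000e-04 3.977e-01]
shift cm if turned first [20.694 18.659 -6.581]
```

View pics/k2.png

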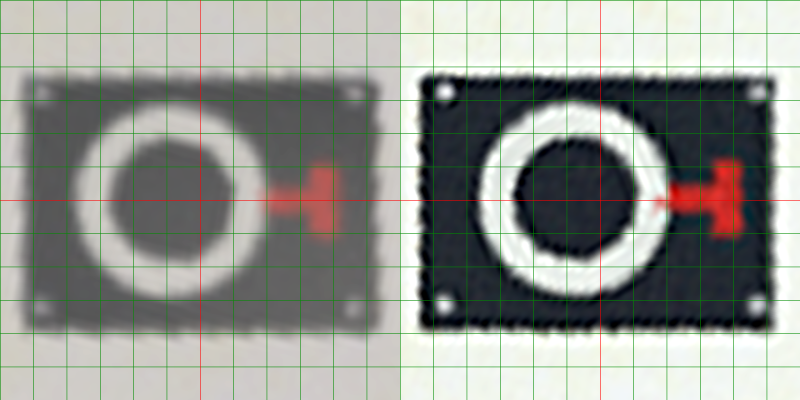

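```bash
python3 -m creep '[0,0,-1,0,0,0,5,0,0,-3,0,0,0,5,0,0,-2.6,0,0,0,5,1.69,3.6,0,0,0,0,5,1.69,3.6,0,0,0,0,5,1.69,3.6,0,0,0,0,5,1.69,3.6,0,0,0,0,5,1.69,3.6,0,0,0,0,5,1.69,3.6,0,0,0,0,5,1.69,3.6,0,0,0,0,5]';  python3 -m creep '[0,0,0.3,0,0,0.0995,5,0,0,0.8,0,0,0.0995,5,0,0,0.8,0,0,0.0995,5,0,0,0.8,0,0,0.0995,5,0,0,0.5,0,0,0,5,0,0,0,0,0,0,5,0,0,0,0,0,0,5]'; python3 go.py 566.2 304.2 9.5 15.2
```

```text
clock: 28.27
tcp_pos: [566.1, 305.6, 70.1]
tool_rot: [-1.377, -2.823, 0.001]
ft_force: [1.5, 0.7, -0.7]
finger_gap: 0.635
clock: 28.85
tcp_pos: [565.5, 303.6, 37.7]
tool_rot: [-1.905, -2.497, 0.001]
ft_force: [-0.1, 1.3, -1.0]
finger_gap: 0.637
clock 28.85 tcp [565.5 303.6  37.7] jaw 15.3 tilt [-0.0009 -0.0005] gap 5.61 F [-0.1  1.3 -1. ]
shift cm (tool, now) [0.036 0.083 2.824] norm 2.83 turn [-0.001   0.0002  0.0021]
shift cm if turned first [0.036 0.08  2.824]
```

```bash
python3 -m creep '[0.04,0.08,0.6,0,0,0,5,0,0,0.8,0,0,0,5,0,0,0.8,0,0,0,5,0,0,0.3,0,0,0,5,0,0,0,0,0,0,5,0,0,0,0,0,0,5]'; python3 go.py 566.2 304.2 9.3 15.2
python3 - <<'E'
from h import *
c=capture("scene"); im=c["color"][:,:,::-1][275:380,110:250]; cv2.imwrite("pics/k3.png",cv2.resize(im,None,fx=5,fy=5,interpolation=cv2.INTER_CUBIC))
E
```

```text
clock: 29.35
tcp_pos: [566.1, 304.2, 12.2]
tool_rot: [-1.908, -2.495, 0.002]
ft_force: [0.6, -0.0, -0.3]
finger_gap: 0.64
clock 29.35 tcp [566.1 304.2  12.2] jaw 15.2 tilt [-0.0012 -0.0005] gap 5.64 F [ 0.6 -0.  -0.3]
shift cm (tool, now) [-0.005  0.005  0.293] norm 0.29 turn [-0.0013  0.0002 -0.0002]
shift cm if turned first [-0.005  0.005  0.293]
```

View pics/k3.png

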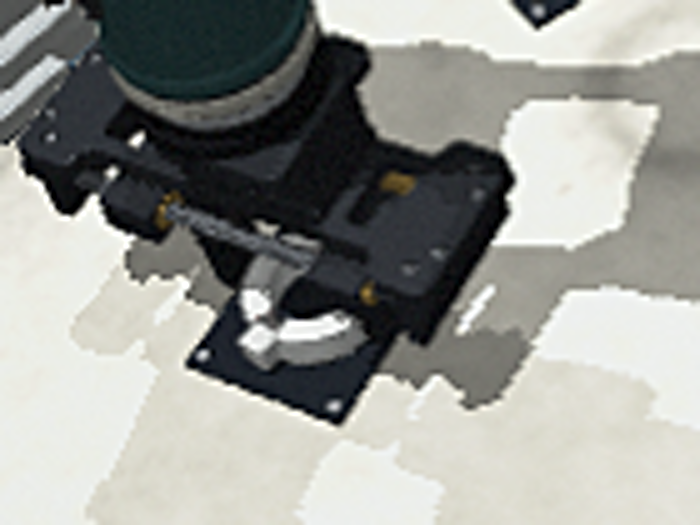

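Clamp is over its outline, fingers clear. Lower, release, back off and look.

```bash
python3 -m creep '[0,0,0.15,0,0,0,5,0,0,0.1,0,0,0,5,0,0,0.04,0,0,0,5,0,0,0,0,0,0,5,0,0,0,0,0,0,7.5,0,0,0,0,0,0,7.5,0,0,0,0,0,0,8.8,0,0,-1,0,0,0,8.8,0,0,-2,0,0,0,8.8,0,0,-4,0,0,0,8.8,0,0,-4,0,0,0,8.8]'; python3 -m creep '[-3.6,-2,0,0,0,0,8.8,-3.6,-2,0,0,0,0,8.8,-3.6,-2,0,0,0,0,8.8,-3.6,-2,0,0,0,0,8.8,-3.6,-2,0,0,0,0,8.8,-3.6,-2,0,0,0,0,8.8,-3.6,-2,0,0,0,0,8.8,-3.6,-1,0,0,0,0,8.8,-3.6,0,0,0,0,0,8.8,-3.6,0,0,0,0,0,8.8]'; python3 bo.py 568.3 296.5 15.2 13 60 pics/k4.png 1.0
python3 - <<'E'
from h import *
for n in("top","scene"):
    c=capture(n); cv2.imwrite(f"pics/z_{n}.png",c["color"][:,:,::-1])
E
```

```text
clock: 30.32
tcp_pos: [565.0, 303.7, 119.9]
tool_rot: [-1.907, -2.494, 0.006]
ft_force: [0.4, 0.8, 0.2]
finger_gap: 0.996
clock: 31.15
tcp_pos: [515.8, -84.1, 121.3]
tool_rot: [1.908, 2.494, 0.001]
ft_force: [0.4, -0.8, 0.7]
finger_gap: 0.998
```

View pics/k4.png

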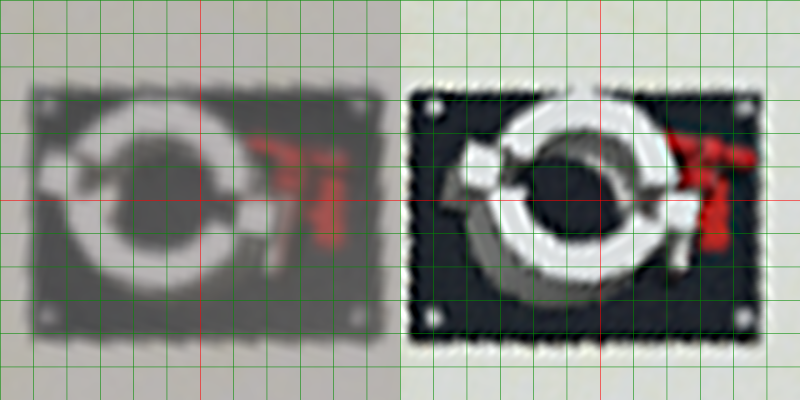

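View pics/z_top.png

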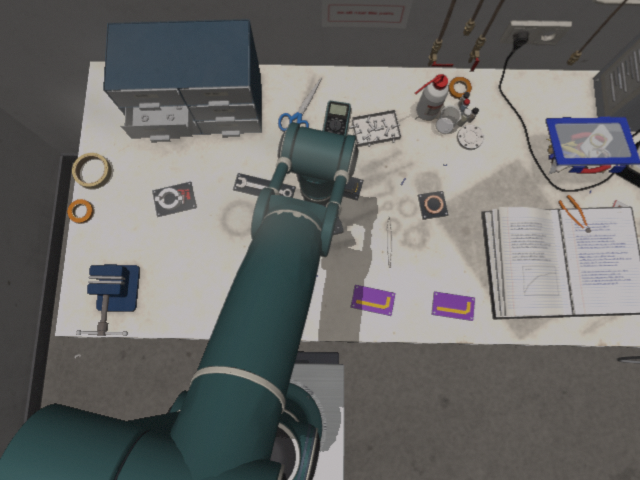

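View pics/z_scene.png

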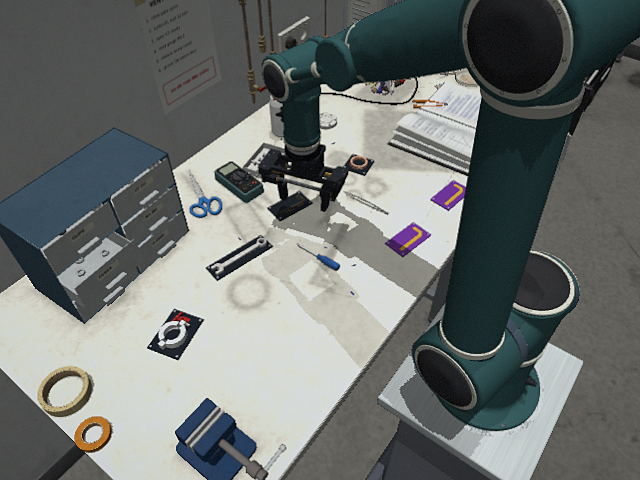

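```bash
cat > kz.py <<'E'
from h import *
import sys
out=[]
for n,b in(("top",(140,175,206,222)),("scene",(140,302,212,364))):
    c=capture(n); im=c["color"][:,:,::-1][b[1]:b[3],b[0]:b[2]].astype(float)
    im=np.clip((im-20)*255/(im.max()-20),0,255).astype(np.uint8)
    im=cv2.resize(im,None,fx=8,fy=8,interpolation=cv2.INTER_CUBIC)
    for k in range(0,im.shape[1],80): cv2.putText(im,str(b[0]+k//8),(k,10),0,.35,(0,160,0),1); cv2.line(im,(k,12),(k,im.shape[0]),(0,90,0),1)
    for k in range(0,im.shape[0],80): cv2.putText(im,str(b[1]+k//8),(0,k+10),0,.35,(0,0,255),1); cv2.line(im,(20,k),(im.shape[1],k),(0,90,0),1)
    cv2.imwrite(f"{sys.argv[1]}_{n}.png",im)
E
python3 kz.py pics/kz
```

```text
(no output)
```

View pics/kz_scene.png

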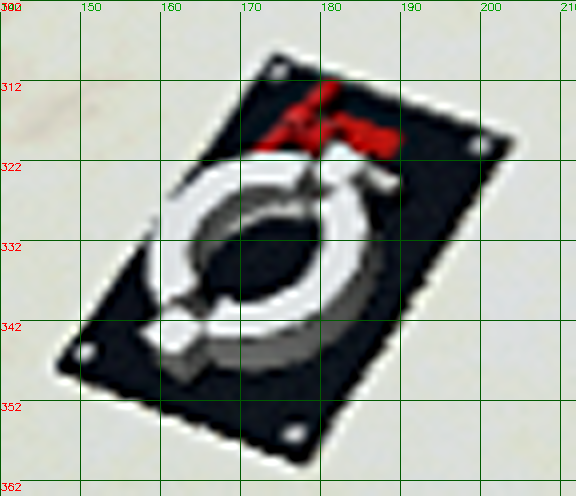

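View pics/kz_top.png

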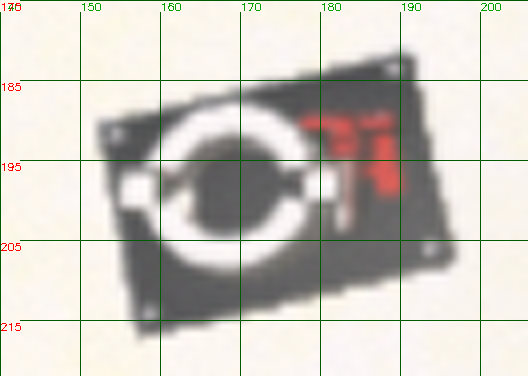

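Run:
```python
from h import *
for n,a,b in(("top",(156.9,198.5),(180,198.1)),("scene",(162.2,343.2),(182.8,322.6))):
    c=capture(n)
    for z in(17,22):
        P=back(c,[np.array(a)-.5+.0,np.array(b)-.5],z); d=P[0]-P[1]; print(n,z,P.round(1).tolist(),"theta",np.degrees(np.arctan2(-d[0],d[1])).round(1),"len",np.linalg.norm(d).round(1),"mid",P.mean(0).round(1))
```

```text
top 17 [[564.9, 337.5, 17.0], [567.2, 276.9, 17.0]] theta 2.2 len 60.6 mid [566.1 307.2  17. ]
top 22 [[563.4, 335.8, 22.0], [565.7, 275.4, 22.0]] theta 2.2 len 60.4 mid [564.6 305.6  22. ]
scene 17 [[565.1, 335.2, 17.0], [567.7, 274.7, 17.0]] theta 2.5 len 60.5 mid [566.4 305.   17. ]
scene 22 [[561.9, 336.5, 22.0], [564.6, 276.4, 22.0]] theta 2.5 len 60.2 mid [563.3 306.5  22. ]
```

```bash
python3 go.py 566.2 304.2 70 2.3
```

```text
clock 31.55 tcp [515.8 -80.9 120. ] jaw 15.3 tilt [-0.0004  0.0003] gap 8.85 F [-0.9 -0.5  0.2]
shift cm (tool, now) [35.818 15.016  5.012] norm 39.16 turn [-0.0003 -0.0004  0.2265]
shift cm if turned first [38.277  6.586  5.001]
```

```bash
python3 -m creep '[3.58,1.5,0.2,0,0,0,8.8,3.58,1.5,0.2,0,0,0,8.8,3.58,1.5,0.2,0,0,0,8.8,3.58,1.5,0.2,0,0,0,8.8,3.58,1.5,0.2,0,0,0,8.8,3.58,1.5,0.2,0,0,0,8.8,3.58,1.5,0.2,0,0,0,8.8,3.58,1.5,0.2,0,0,0,8.8,3.58,1.5,0.2,0,0,0,8.8,3.58,1.5,0.2,0,0,0,8.8,0,0,1,0,0,0.113,8.8,0,0,1,0,0,0.113,8.8]';python3 -m creep '[0,0,1,0,0,0,8.8,0,0,1,0,0,0,8.8,0,0,0.5,0,0,0,8.8,0,0,0,0,0,0,8.8,0,0,0,0,0,0,8.8]'; python3 go.py 566.2 304.2 9.5 2.3
```

```text
clock: 32.55
tcp_pos: [566.6, 307.1, 80.4]
tool_rot: [2.177, 2.265, 0.003]
ft_force: [-0.8, -0.5, -1.0]
finger_gap: 1.001
clock: 32.97
tcp_pos: [566.7, 302.1, 54.6]
tool_rot: [-2.177, -2.265, 0.002]
ft_force: [0.3, 0.8, -0.0]
finger_gap: 0.999
clock 32.97 tcp [566.7 302.1  54.6] jaw 2.3 tilt [-0.001  -0.0005] gap 8.8 F [ 0.3  0.8 -0. ]
shift cm (tool, now) [ 0.219 -0.039  4.505] norm 4.51 turn [-0.001   0.0004 -0.0004]
shift cm if turned first [ 0.217 -0.043  4.505]
```

```bash
python3 -m creep '[0.1,-0.02,0.9,0,0,0,8.8,0,0,1,0,0,0,8.8,0,0,1,0,0,0,8.8,0,0,1,0,0,0,8.8,0,0,0.55,0,0,0,8.8,0,0,0,0,0,0,8.8,0,0,0,0,0,0,8.8]'; python3 go.py 566.2 304.2 9.5 2.3
```

```text
clock: 33.55
tcp_pos: [566.4, 303.2, 9.6]
tool_rot: [-2.177, -2.264, 0.002]
ft_force: [0.4, 0.5, 0.6]
finger_gap: 0.996
clock 33.55 tcp [566.4 303.2   9.6] jaw 2.2 tilt [-0.0015 -0.0007] gap 8.78 F [0.4 0.5 0.6]
shift cm (tool, now) [ 0.097 -0.011  0.007] norm 0.1 turn [-0.0015  0.0006 -0.0012]
shift cm if turned first [ 0.097 -0.011  0.007]
```

```bash
python3 -m creep '[0,0,0,0,0,0,5,0,0,0,0,0,0,5,0,0,0,0,0,0,5,0,0,0,0,0,0,5,0,0,0,0,0,0,5,0,0,0,0,0,0,5,0,0,-0.3,0,0,0,5,0,0,0,0,0,-0.1125,5,0,0,0,0,0,-0.1125,5,-0.1,0,0,0,0,0,5,0,0,0,0,0,0,5,0,0,0,0,0,0,5]'; python3 go.py 566.2 304.2 9.5 15.2
```

```text
clock: 34.55
tcp_pos: [567.0, 302.4, 13.4]
tool_rot: [-1.913, -2.492, 0.0]
ft_force: [0.2, 1.2, -1.4]
finger_gap: 0.634
clock 34.55 tcp [567.  302.4  13.4] jaw 15.0 tilt [-0.0003 -0.0001] gap 5.58 F [ 0.2  1.2 -1.4]
shift cm (tool, now) [ 0.192 -0.032  0.392] norm 0.44 turn [-0.0003  0.     -0.0042]
shift cm if turned first [ 0.192 -0.032  0.392]
```

```bash
python3 -m creep '[0,-0.02,0.2,0,0,-0.003,5,0,0,0.12,0,0,0,5,0,0,0.05,0,0,0,5,0,0,0,0,0,0,5,0,0,0,0,0,0,7.5,0,0,0,0,0,0,7.5,0,0,0,0,0,0,8.8,0,0,-1,0,0,0,8.8,0,0,-2,0,0,0,8.8,0,0,-4,0,0,0,8.8,0,0,-4,0,0,0,8.8]'; python3 -m creep '[-3.6,-2,0,0,0,0,8.8,-3.6,-2,0,0,0,0,8.8,-3.6,-2,0,0,0,0,8.8,-3.6,-2,0,0,0,0,8.8,-3.6,-2,0,0,0,0,8.8,-3.6,-2,0,0,0,0,8.8,-3.6,-2,0,0,0,0,8.8,-3.6,-1,0,0,0,0,8.8,-3.6,0,0,0,0,0,8.8,-3.6,0,0,0,0,0,8.8,-3.6,0,0,0,0,0,8.8]'; python3 bo.py 568.3 296.5 15.2 22 60 pics/k6.png 1.0; python3 kz.py pics/ky
```

```text
clock: 35.47
tcp_pos: [565.2, 301.7, 119.3]
tool_rot: [-1.905, -2.495, 0.007]
ft_force: [1.5, 0.8, 0.1]
finger_gap: 1.001
clock: 36.38
tcp_pos: [526.8, -120.9, 120.8]
tool_rot: [1.906, 2.496, 0.001]
ft_force: [1.4, -0.6, -0.0]
finger_gap: 0.997
```

View pics/k6.png

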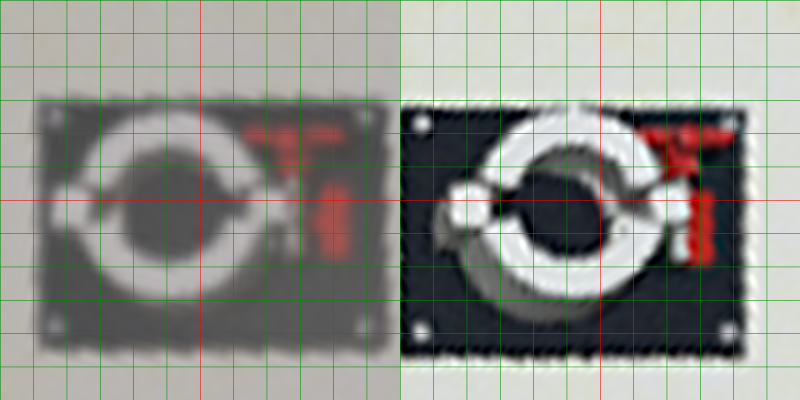

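View pics/ky_scene.png

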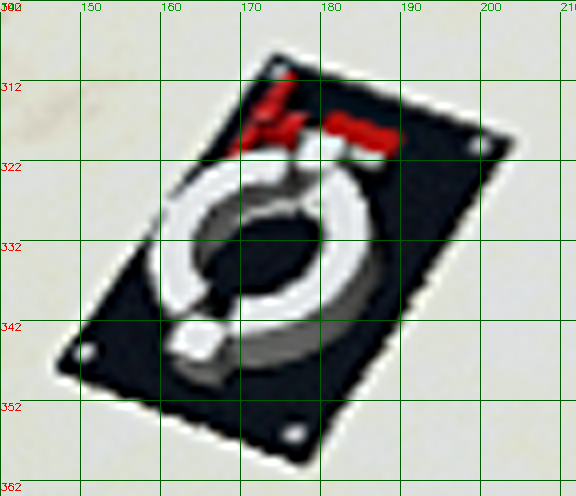

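```bash
python3 -m creep '[-3.5,-2,-1,0,0,0,8.8,-3.5,-2,-1,0,0,0,8.8,-3.5,-2,-1,0,0,0,8.8,-3.5,-2,-1,0,0,0,8.8,-3.5,-2,-1,0,0,0,8.8,-3.5,-2,-1,0,0,0,8.8,-3.5,-2,-1,0,0,0,8.8,-3.5,-2,-1,0,0,0,8.8,-3.5,-2,0,0,0,0,8.8,-3.5,-2,0,0,0,0,8.8,-3.5,-2,0,0,0,0,8.8,-3.5,-2,0,0,0,0,8.8]';python3 - <<'E'
from h import *
for n in("top","scene"):
    c=capture(n); cv2.imwrite(f"pics/y_{n}.png",c["color"][:,:,::-1])
E
python3 bo.py 565 -392.3 10.8 10 50 pics/f1.png 1.2;python3 bo.py 616.1 -149.6 -15 5 60 pics/f2.png 1.6;python3 bo.py 603.1 58.5 -12.4 10 85 pics/f3.png 1.1
python3 -c "
import cv2,numpy as np;cv2.imwrite('pics/f.png',np.vstack([cv2.imread('pics/f%d.png'%i)[100:300] if i>1 else cv2.imread('pics/f1.png')[100:300] for i in(1,2,3)]))"
```

```text
clock: 37.58
tcp_pos: [406.6, -587.2, 200.0]
tool_rot: [-1.903, -2.499, -0.001]
ft_force: [1.1, 0.2, -0.1]
finger_gap: 0.998
```

View pics/y_scene.png

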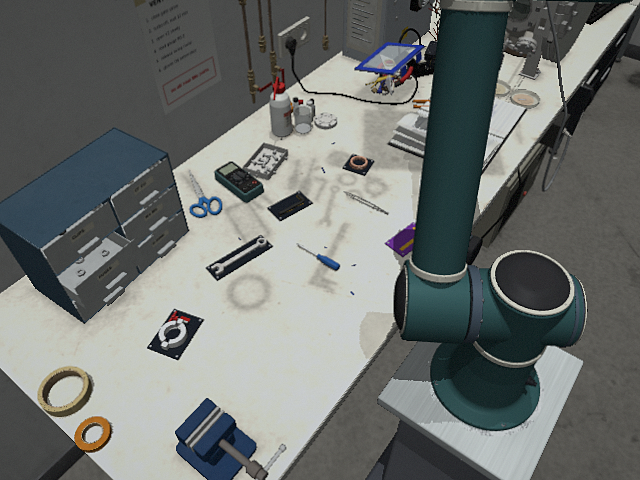

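View pics/y_top.png

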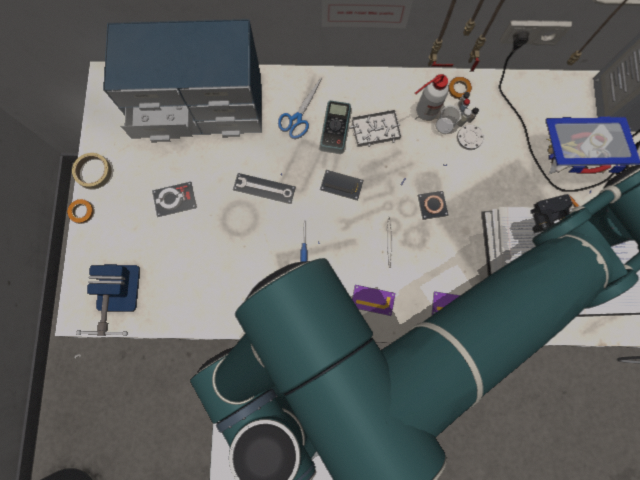

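View pics/f.png

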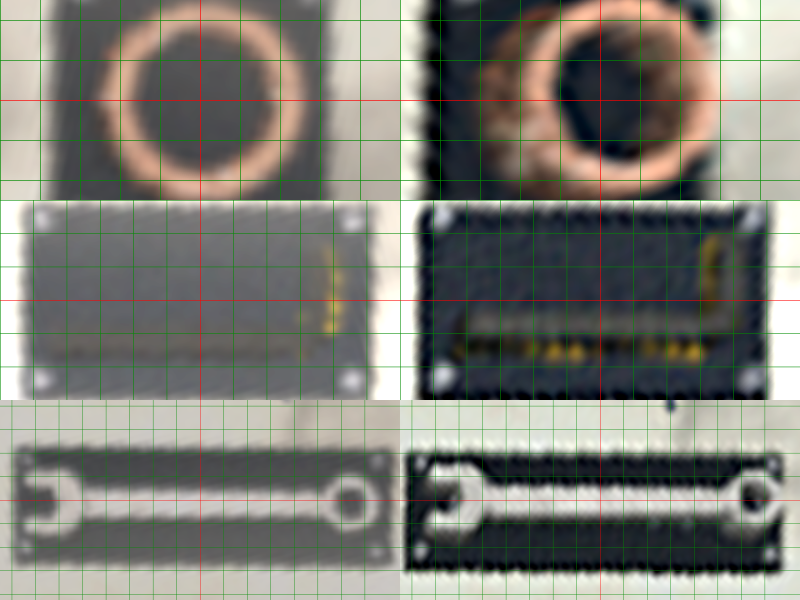

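Run:
```python
from plant import order,manip
s=manip.sense(); print(s["clock"],s["ft_force"],abs(s["dq"]).max()); print(order.close_job())
```

```text
37.9833 [-1.25314913  0.52708845 -0.49706875] 0.003633916176807078
the job is handed in; nothing more can be done
None
```

I placed the hex key, spanner, gasket stack and ring clamp on their boards in that order and handed the job in at 38.0 s. The arm was clear of everything at that point.

- **Corrections:** I regripped two parts. The hex key moved about 3 mm along its outline. The clamp turned about 13°, because I had first misjudged which way it pointed.
- **Final pictures:** All four parts lie flat and point the same way as their outlines. The spanner and gaskets are within about 1 mm of centre. The hex key shows thin, even margins of yellow paint. The clamp is about 1 mm off along its length and under 1 mm off across it.
- **Bystanders:** The screwdriver and tweezers look unmoved by eye. I did not measure them.
- **Disagreements:** The two cameras differ by about 2.5 mm in y, and I used the average. The clamp's direction comes from its hinge and lug lining up with the board's axis. Its length then fits the outline, but its real wing nut sits to one side of the painted T, so the two do not overlap.

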